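# Snap a relay module onto its mounting rail

### The job

Mount the grey relay module on the free stretch of the metal rail: hang its black hook under the rail's edge that faces away from the brass bar (the edge on the robot's side) while the module is tilted, then tilt the module down until the orange clip snaps under the other edge and it sits level and fully home. Feel for the rail rather than forcing it, let go of the module at the end, and leave the other things where they are.

Things in the scene. Friction and masses are not known exactly. Their poses are not given: they have to be found in the camera images.
- module: Loose grey relay module with a blue top, 80 mm long (its x), 36 mm wide (y, the sides to grip), 0.15 to 0.28 kg. Lower part 32 mm high, upper part 58 mm high over x -20 to +20 mm. Origin: middle of the flat underside, z up. Two feet, hook (-x end) and clip (+x end), reach 10 mm lower; it stands on them on the bench. Fits the 35 mm rail with 1 mm play, clip end 20 to 30 degrees up, hook first.
- lip (a point): Tip of the module's rigid black hook: middle of the lip's upper edge, at (-14.5, 0, -6.5) mm in the module's frame. The lip points to module +x and is 3.5 mm thick (down to z -10). The hook's stem has its inner face at x -18.5 mm, so the slot between underside and lip is 6.5 mm high and 4 mm deep. Hook and clip tips are only 29 mm apart, so the module cannot be pushed on straight.
- shoulder (a point): Top of the shoulder at the module's clip end, at (31, 0, 32) mm in the module's frame: a flat 20 mm long (x) and 36 mm wide with three screws, right above the orange clip; a good place to press.
- clip (a joint): How far the module's orange foot clip is pushed out (module +x) against its spring: 0 closed (at rest), 0.0045 m the stop. Tooth tip at x +14.5 mm when closed, flat upper face at z -4.6 mm, below it a ramp down to (17.8, -10) mm. The spring pushes shut with 3 N at 0, 5.7 N at the stop; snapping it over the rail takes about 5 to 12 N downwards at the clip.
- panel: Fixed grey mounting plate flat on the bench, 110 mm (its x) by 180 mm (its y) by 6 mm; origin under its middle, at bench height. Its x points away from the robot (yaw within 15 degrees), towards a brass bar at x 43 to 51 mm, 11 mm high. It carries the rail along its y. Module and plate or rail must not press on each other with more than 30 N.
- stretch (a point): Point of the plate at (0, -11.5, 21) mm, amid the rail's free stretch (plate y -74 to +51 mm; a 31 mm high end stop and a white unit, 58 mm high, bound it). Rail flange 35 mm wide, 3 mm thick, top 21 mm above the bench; each edge overhangs 5 mm with 12 mm free below. The rail is fixed, parallel to plate y, but its middle line lies anywhere within 8 mm (x) of this point: not measured.
- yellow_box: A bystander: small yellow box, 35 x 50 x 28 mm, behind the plate; origin under its middle.
- glue_bottle: A bystander: white glue bottle with a blue band, 43 mm across, 126 mm high; origin under its middle.
- pack_tape: A bystander: roll of brown tape lying flat, 104 mm across, 48 mm high; origin under its middle.
- driver_red: A bystander: screwdriver with a red handle, 189 mm long, lying on the bench; origin under its middle.
- press_jig: A fixed clamp jig on a wooden board between module and plate; origin on the bench under the board. Its red lever stands up to 222 mm above the bench at about x 0.58, y -0.17: carry the module over or round it. Also fixed: a blue vice in front of the plate, 132 mm high, reaching to x 0.45, and a 420 mm high stack to the right of y -0.43.
Things that resemble listed ones, but are neither listed nor needed, are in the scene too. Leave any pink look-alike of the module alone.

How it is judged:
On the way, in this order (a step that is already met when the one before it is completed fails the run):
1. the module is lifted clear of the bench (height (world z) of module above 0.06 m), for 0.2 s.
2. the hook's lip is under the rail's edge away from the brass bar, with the module tilted by 10 to 45 degrees, clip end up (z of lip in the frame of panel between 0.008 and 0.0185 m and x of lip in the frame of panel between -0.0255 and -0.003 m and y of module in the frame of panel between -0.06 and 0.036 m and x of module in the frame of lip above 0 m and angle between module's own z axis and vertical between 0.175 and 0.785 rad), for 0.1 s.
At the end, for the whole second after the job is handed in: The module sits on the rail's free stretch, its hook on the edge away from the brass bar, level within 3 degrees, its underside on the rail's top (21 mm above the bench, within 2 mm), square to the rail within 4.5 degrees, the clip closed within 1.2 mm under the other edge, at rest and released (z of module in the frame of panel between 0.019 and 0.023 m and x of module in the frame of panel between -0.0125 and 0.0125 m and y of module in the frame of panel between -0.06 and 0.036 m and x of lip in the frame of panel below -0.001 m and z of lip in the frame of panel below 0.0175 m and angle between the x axis of module and the x axis of panel, either way round below 0.08 rad and angle between module's own z axis and vertical below 0.05 rad and value of joint clip below 0.0012 m and linear speed of module below 0.01 m/s); the robot touches nothing.
It fails at once if the module is forced: it and the plate with its rail press on each other with more than 30 N (contact force between module and panel above 30 N).
It fails at once if a bystander (yellow box, glue bottle, tape roll, screwdriver) is pushed more than 20 mm away (distance of any of yellow_box, glue_bottle, pack_tape, driver_red from where it was at the start of the episode above 0.02 m).
It also fails if it takes over 69 s, if anything falls off the work surface, if the arm or the gripper's body presses on something with over 40 N, if the wrist force passes 120 N, or if a joint passes its speed limit or range.

### The arm

A 6-joint arm with a two-finger parallel gripper is mounted at the origin on a cart in front of the work surface, level with it; the furniture and walls round the work are solid. World frame = base frame: x ahead of the robot, y to its left, z up, the work surface at z = 0. Lengths are in m, angles in rad, forces in N, time in s.
With the tool pointing down it reaches from about 0.35 to 0.975 m from the base axis. Payload 4.9 kg.
Tool frame: the origin (TCP) lies on the front face of the gripper's body, between the roots of the fingers; the fingertips stand ctrl.finger_overhang ahead of it and the grasp point (between the pads) lies 54 mm ahead of it (ctrl.finger_overhang is the distance from the TCP to the fingertips, in m); z points along the fingers, y is the line along which they close (so a half turn about z gives the same grasp; the last joint's range is limited). The gripper opens to 85 mm and grips with 20 to 120 N. Pads are 22 mm wide; open, the fingers measure 114 mm over their backs; the gripper's body (76 mm by 85 mm) begins 54 mm behind the grasp point. The pads swing forward as they close: fully open they stand 13 mm farther back than shut.
Start: joints at [1.091, 0.053, 1.613, -0, 1.476, -0.119], TCP at [0.221, 0.585, 0.304] pointing down, gripper open.
Joint ranges: [-3.01, 3.01], [-1.01, 2.22], [0.06, 2.58], [-1.02, 4.17], [0.09, 2.62], [-3.14, 3.14]. Speed limits (rad/s): [2.57, 2.57, 3.14, 3.14, 3.14, 3.14].

### API

Orientations are given as a rotation vector (axis times angle).
In Python, from station import ctrl, vision gives the robot as it stands. The module is installed in compiled form; this text tells all that it offers.
- The arm moves only by the tool drive_tool, never from a script. Its argument "rows" is a list of rows, each a list of 2 entries, a list of its own where there are three numbers: the shift along the tool's x, y, z in m, then the turn about the tool's z in rad. A call has 1 to 10 rows; each row shifts and turns the commanded pose from where the row before left it, along the tool's axes as they then stand; what a row does not reach is not made up. A row lasts 1/10 s, in which the tool goes at most 50 mm and 8.59 degrees, less where a joint would pass 70% of its speed; a pose out of reach is approached as far as the arm can. A call with a gripper value outside its range is refused whole. "jaw" is the closure, from 0 (fully open) to 1 (shut), set as the call begins (left out, the last holds). The fingers move at their own pace and stop on an object; "grip_force" is the grip in N (left out, the last holds). Time passes only in rows, so rows that do not move let the fingers close. It gives the time, the measured TCP pose, the force, the opening and the grip force at its end, in the units of the state.
- ctrl.get_obs(): the state, without advancing time (a new reading comes with each control period).
- vision.get_image(name): name is "scene" or "top" or "wrist"; returns a dict with "image" (400x640x3 uint8, blue, green, red), "vertical_fov" (degrees; the focal length in pixels is half the picture's height over the tangent of half this angle, whatever the lens; pixels are square), "cx", "cy" (the principal point, pixels), "R" (3x3) and "t" (3): a world point X has camera coordinates R X + t. Camera axes: x right, y down, z forward; pixel columns grow to the right and rows downward; lengths in m; the calibration is good to about 2 mm. A picture is of the moment at which its call begins. There is no depth.
- ctrl.finish_job(): hands the job in; it is judged then, once.
The state is a dict: "t": time; "q": joint angles; "dq": joint speeds; "effort": joint torques, N m; "tool_pos": TCP position; "tool_rot": TCP orientation; "contact_force": force on the tool from outside, world axes, zero at the start; "wrist_torque": the same for the moment, N m; "opening": finger opening in m; "grip_force": force on a finger pad.
Only numpy, scipy, OpenCV 4.12 (cv2) and the standard library are available. Lean on these libraries where they do the work, as an engineer would, in place of code of your own. Each camera call takes 0.05 s, during which the arm holds its last target. There are 200 camera calls.

## Working session

There is one attempt and no reset: what is moved stays moved. The work goes in short steps, Python scripts to look and compute and a tool call to move; the robot and the scene stay as the last step left them, time stands still between calls to the robot, and variables do not carry over. Pictures are saved under pics/ and viewed, at most 10 in all, crops included, and the job is handed in when it is done.

Besides the shell and the picture viewer there is one more tool, called after "Emit:" by a JSON object that holds its "fn" and its "kwargs". drive_tool: Moves the arm, as the interface text tells. Its arguments: {"type":"object","properties":{"rows":{"type":"array","items":{"type":"array"}},"jaw":{"type":"number"},"grip_force":{"type":"number"}},"required":["rows"]}

```bash
mkdir -p pics; ls; python3 - <<'E'
from station import ctrl, vision
import cv2,numpy as np
for n in("scene","top"):
    d=vision.get_image(n); cv2.imwrite(f"pics/{n}0.png",d["image"])
    print(n,d["vertical_fov"],d["cx"],d["cy"],np.round(d["R"],4).tolist(),np.round(d["t"],4).tolist())
    np.savez(f"{n}0.npz",**d)
print(ctrl.get_obs(),ctrl.finger_overhang)
E
```

```text
pics
scene 55.5269627591097 321.486299959783 198.62533850921903 [[0.6344, -0.7729, 0.0118], [-0.5324, -0.448, -0.7182], [0.5604, 0.4494, -0.6957]] [-0.3575, 0.2815, 0.6649]
top 54.313543015397656 313.3767619643464 194.807086630952 [[-0.0134, -0.9999, 0.0099], [-0.9827, 0.0113, -0.1847], [0.1846, -0.0122, -0.9827]] [-0.0434, 0.5318, 0.8216]
{'t': 0.1, 'q': array([ 1.09098015e+00,  5.32884910e-02,  1.61414773e+00, -2.14963537e-05,
        1.47600389e+00, -1.19054338e-01]), 'dq': array([ 8.74782964e-05, -1.78195585e-03, -3.35432930e-03, -2.42221350e-04,
        1.49709060e-03,  1.03569719e-03]), 'effort': array([ 9.88986267e-05, -3.94905889e+01, -3.71363246e+01, -1.14358388e-04,
        3.98601580e-03,  1.64346454e-05]), 'tool_pos': array([0.22045355, 0.58437186, 0.30279265]), 'tool_rot': array([-5.63517811e-01, -3.09010501e+00,  2.78229551e-03]), 'contact_force': array([-0.36552277,  0.11553766, -1.10320556]), 'wrist_torque': array([-0.01151215,  0.02948287,  0.01950986]), 'grip_force': 0.0, 'opening': 0.08526876706774827} 0.0726
```

View pics/scene0.png

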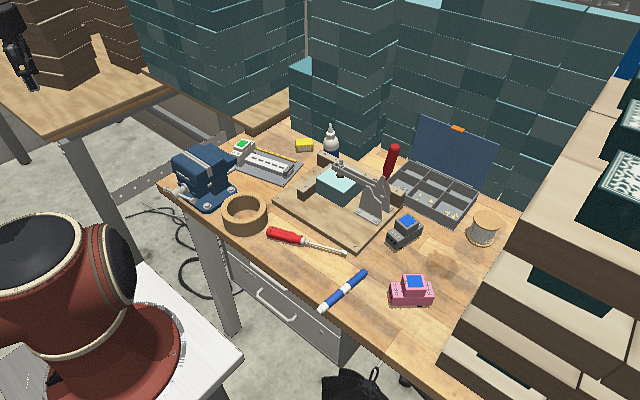

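View pics/top0.png

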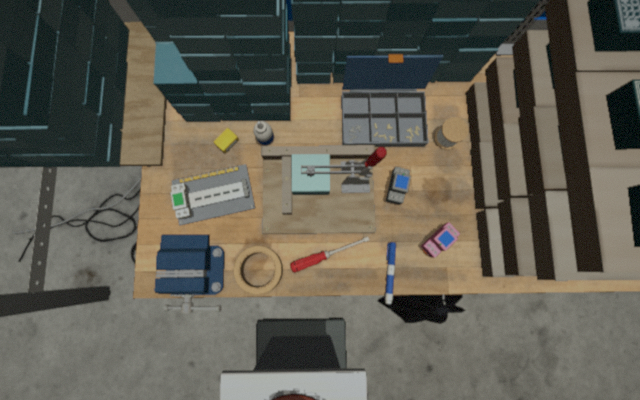

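The scene picture shows the module near (405,230), the plate with rail near (270,165), and the jig between them. In the top picture the module is at (400,185) and the plate at (213,193), with the white unit at its left (+y) end. Next I'll enlarge the crops.

```bash
cat > h.py <<'E'
import numpy as np, cv2
def ray(d,u,v,z):
    f=200/np.tan(np.radians(float(d["vertical_fov"]))/2)
    R=np.array(d["R"]);t=np.array(d["t"])
    r=R.T@np.array([(u-d["cx"])/f,(v-d["cy"])/f,1]); c=-R.T@t
    return c+r*(z-c[2])/r[2]
def proj(d,X):
    f=200/np.tan(np.radians(float(d["vertical_fov"]))/2)
    p=np.array(d["R"])@X+np.array(d["t"]); return np.array([p[0]/p[2]*f+d["cx"],p[1]/p[2]*f+d["cy"]])
E
python3 - <<'E'
from h import *
a=cv2.imread("pics/top0.png");b=cv2.imread("pics/scene0.png")
c=lambda im,x,y,w,h,s:cv2.resize(im[y:y+h,x:x+w],None,fx=s,fy=s,interpolation=cv2.INTER_CUBIC)
o=np.zeros((600,800,3),np.uint8)
o[:300,:400]=c(a,160,145,100,75,4); o[:300,400:]=c(a,365,150,80,60,5)
o[300:,:400]=c(b,220,125,100,75,4); o[300:,400:]=c(b,365,200,80,60,5)
cv2.imwrite("pics/comp.png",o)
E
```

```text
(no output)
```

View pics/comp.png

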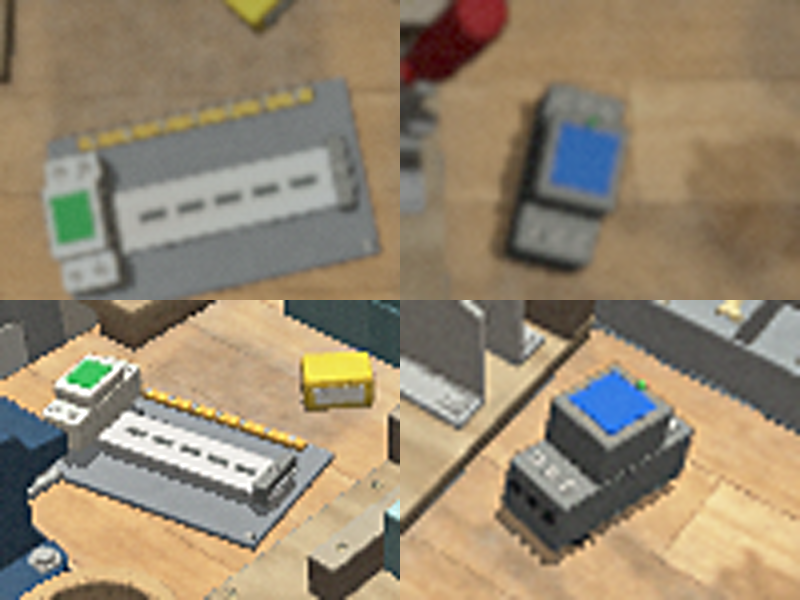

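The composite shows the plate (brass bar on the far side, white unit at the left) and the module, whose near shoulder has visible screws. I'll measure both.

```bash
python3 - <<'E'
from h import *
for n in("top","scene"):
    d=dict(np.load(n+"0.npz")); im=d["image"].astype(int)
    B,G,R=im[...,0],im[...,1],im[...,2]
    m=((B>150)&(B-R>90)).astype(np.uint8)
    k,l,s,c=cv2.connectedComponentsWithStats(m)
    for i in range(1,k):
        if s[i,4]>40:
            P=[ray(d,*p,0.068)[:2] for p in cv2.boxPoints(cv2.minAreaRect(np.argwhere(l==i)[:,::-1].astype(np.float32)))]
            print(n,c[i],s[i,4],ray(d,*c[i],0.068).round(4),np.round(P,4).tolist())
d=dict(np.load("top0.npz"))
q=lambda x,y,z:ray(d,160+x/4,145+y/4,z).round(4)[:2]
print("rail near",q(122,252,.021),q(335,206,.021),"far",q(112,196,.021),q(325,149,.021))
print("plate right",q(346,80,.006),q(381,252,.006),"left",q(47,142,.006),q(76,298,.006))
print("brass",q(80,145,.011),q(312,95,.011))
E
```

```text
top [401.38793103 181.36206897] 116 [ 0.5558 -0.2445  0.068 ] [[0.5462, -0.2304], [0.5705, -0.2365], [0.5657, -0.2588], [0.5414, -0.2527]]
top [445.71794872 238.24786325] 117 [ 0.4295 -0.3331  0.068 ] [[0.4292, -0.3175], [0.4451, -0.3349], [0.4299, -0.3488], [0.4141, -0.3314]]
scene [407.14159292 220.22123894] 113 [ 0.5553 -0.2446  0.068 ] [[0.5471, -0.2292], [0.5753, -0.2301], [0.5642, -0.2587], [0.5369, -0.2574]]
scene [357.21875  276.765625] 128 [ 0.3683 -0.246   0.068 ] [[0.3484, -0.2379], [0.3925, -0.242], [0.3887, -0.2545], [0.3452, -0.25]]
scene [414.42682927 280.85365854] 164 [ 0.4294 -0.3333  0.068 ] [[0.4319, -0.316], [0.4501, -0.3378], [0.4285, -0.3496], [0.4107, -0.3283]]
scene [334.015625  296.8203125] 128 [ 0.3068 -0.2389  0.068 ] [[0.2901, -0.2307], [0.3276, -0.2351], [0.3243, -0.2473], [0.2873, -0.2426]]
rail near [0.5092 0.2312] [0.5345 0.1101] far [0.5419 0.2384] [0.5682 0.1165]
plate right [0.6135 0.1076] [0.5097 0.0853] left [0.5776 0.2827] [0.4849 0.2611]
brass [0.5745 0.2616] [0.6032 0.1266]
```

Emit:
{"fn": "drive_tool", "kwargs": {"rows": [[[-0.037,-0.0285,-0.004],0],[[-0.037,-0.0285,-0.004],0],[[-0.037,-0.0285,-0.004],0],[[-0.037,-0.0285,-0.004],0],[[-0.037,-0.0285,-0.004],0],[[-0.037,-0.0285,-0.004],0],[[-0.037,-0.0285,-0.004],0],[[-0.037,-0.0285,-0.004],0],[[-0.037,-0.0285,-0.004],0],[[-0.037,-0.0285,-0.004],0]]}}

```text
t: 1.1
tool_pos: [0.4666, 0.1856, 0.3437]
tool_rot: [-0.564, -3.09, 0.0]
contact_force: [0.8, -0.0, 0.8]
opening: 0.0856
grip_force: 0.0
```

```bash
cat >> h.py <<'E'
def snap(n,f):
    from station import vision
    d=vision.get_image(n); cv2.imwrite(f"pics/{f}.png",d["image"]); np.savez(f+".npz",**d); return d
def status():
    from station import ctrl
    from scipy.spatial.transform import Rotation as Ro
    o=ctrl.get_obs(); M=Ro.from_rotvec(o["tool_rot"]).as_matrix()
    print("t",round(o["t"],2),"pos",o["tool_pos"].round(4),"yaw",np.degrees(np.arctan2(M[1,0],M[0,0])).round(2),"z",M[:,2].round(3),"F",o["contact_force"].round(2),"T",o["wrist_torque"].round(3),"open",round(o["opening"],4),"g",round(o["grip_force"],1),"q6",round(o["q"][5],2))
    return o,M
def plan(target,yaw=None):
    o,M=status(); print("shift",(M.T@(np.array(target)-o["tool_pos"])).round(4))
    if yaw is not None:
        y=np.degrees(np.arctan2(M[1,0],M[0,0])); print("turn",-np.radians((yaw-y+180)%360-180).round(4))
E
python3 - <<'E'
from h import *
status(); d=snap("wrist","w1"); c=-d["R"].T@d["t"]; print(c,d["R"].round(3).tolist())
E
```

```text
t 1.1 pos [0.4666 0.1856 0.3437] yaw 159.33 z [-0.  0. -1.] F [ 0.83 -0.03  0.81] T [ 0.027 -0.057  0.018] open 0.0856 g 0.0 q6 -0.98
[0.39504034 0.21336697 0.4136645 ] [[0.354, 0.935, 0.001], [0.892, -0.338, 0.3], [0.281, -0.106, -0.954]]
```

View pics/w1.png

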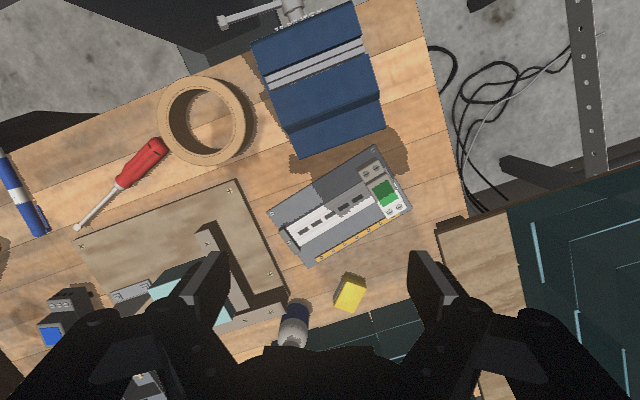

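The wrist view shows the rail running from about (295,240) to (370,195), with the white unit at (385,190) and the plate corners at (270,210) and (310,265). I'll measure the rail and plate edges from intensity profiles.

```bash
python3 - <<'E'
from h import *
for name in("w1","top0"):
    d=dict(np.load(name+".npz")); g=cv2.GaussianBlur(cv2.cvtColor(d["image"],cv2.COLOR_BGR2GRAY),(0,0),.7).astype(np.float32)
    th=np.radians(12); n=np.array([np.cos(th),np.sin(th)]); t=np.array([-n[1],n[0]]); c=np.array([.5385,.174])
    def prof(z,s):
        xs=np.arange(-75,90,.5)/1e3
        uv=np.array([proj(d,np.r_[c+n*x+t*s,z]) for x in xs]).astype(np.float32)
        return xs*1e3,cv2.remap(g,uv[:,0][None],uv[:,1][None],cv2.INTER_LINEAR)[0]
    for s in (-.035,-.02,-.005,.01,.025,.04):
        xs,p=prof(.021,s); dp=np.gradient(p)
        r=lambda a,b,sg:xs[(xs>a)&(xs<b)][np.argmax(sg*dp[(xs>a)&(xs<b)])]
        print(name,s,"rail near",r(-26,-8,1),"far",r(8,26,-1),p[::12].astype(int))
    for s in (-.06,-.03,0):
        xs,p=prof(.006,s); dp=np.abs(np.gradient(p)); k=np.argsort(-dp)
        near=[xs[i] for i in np.argsort(-dp*(xs<-30))[:1]]; far=[xs[i] for i in np.argsort(-dp*(xs>56))[:1]]
        print("plate z6",s,near,far)
# plate from w1 corners
E
```

```text
w1 -0.035 rail near -13.5 far 21.0 [157 155 145 157 160 132 137 135 136 137  99 216 212 201 210 218 172 136
 134 134 130 172 144 149 141 141 144 145]
w1 -0.02 rail near -13.5 far 21.0 [145 156 158 145 156 134 137 136 138 136  96 217 211  95 211 217 168 137
 137 136 134 172 135 139 142 132 136 141]
w1 -0.005 rail near -13.5 far 21.0 [ 92 139 164 157 157 133 135 137 136 136 105 217 211  92 211 217 171 136
 136 137 129 161 142 142 146 141 146 143]
w1 0.01 rail near -13.5 far 20.5 [ 95  92 108 104  95  88  88  88  86  87  86 134 130 129 142 196 169 134
 137 136 129 170 138 142 142 142 145 147]
w1 0.025 rail near -13.5 far 21.0 [ 98  98  99 100 100  88  87  88  89  88  91 135 130  63 128 199 164 135
 137 137 128 176 140 146 141 143 138 139]
w1 0.04 rail near -13.5 far 20.5 [ 84  96  97 104 102  87  89  89  88  90  93 134 131  61 131 217 161 138
 137 138 132 176 141 148 152 148 145 137]
plate z6 -0.06 [np.float64(-45.5)] [np.float64(56.5)]
plate z6 -0.03 [np.float64(-46.0)] [np.float64(56.5)]
plate z6 0 [np.float64(-46.0)] [np.float64(56.5)]
top0 -0.035 rail near -16.5 far 19.0 [134 134 12
[... 315 characters left out ...]
1 125 124 122 121 151 180 161 125 176 177 134 121
 123 121 118 143 127 120 123 118 120 125]
top0 0.01 rail near -15.5 far 21.0 [132 135 140 143 120 120 123 122 122 120 154 179 172 161 178 175 135 122
 122 122 118 134 132 129 121 121 118 123]
top0 0.025 rail near -14.5 far 19.0 [141 142 142 144 129 121 125 124 124 119 149 177 160 128 176 175 133 121
 121 123 118 134 126 125 126 127 126 122]
top0 0.04 rail near -16.5 far 19.5 [139 138 136 136 126 124 127 123 125 121 152 178 157 122 175 174 135 123
 123 124 118 143 133 130 127 121 122 122]
plate z6 -0.06 [np.float64(-48.0)] [np.float64(68.5)]
plate z6 -0.03 [np.float64(-49.0)] [np.float64(61.5)]
plate z6 0 [np.float64(-51.0)] [np.float64(60.5)]
```

Emit:
{"fn": "drive_tool", "kwargs": {"rows": [[[-0.021,-0.042,0],0],[[-0.021,-0.042,0],0],[[-0.021,-0.042,0],0],[[-0.021,-0.042,0],0],[[-0.021,-0.042,0],0],[[-0.021,-0.042,0],0],[[-0.021,-0.042,0],0],[[-0.021,-0.042,0],0],[[-0.021,-0.042,0.02],0],[[0,0,0.02],-0.117]]}}

```text
t: 2.15
tool_pos: [0.5095, -0.2365, 0.3039]
tool_rot: [0.386, 3.117, -0.003]
contact_force: [-1.1, 1.3, -0.5]
opening: 0.0855
grip_force: 0.0
```

```bash
python3 - <<'E'
from h import *
status(); d=snap("wrist","w2")
p=proj(d,np.array([.5556,-.2445,.04])); print(p)
im=d["image"].astype(int);B,R=im[...,0],im[...,2]
l,s,c=cv2.connectedComponentsWithStats(((B>150)&(B-R>90)).astype(np.uint8))[1:]
for i in range(1,len(s)):
    if s[i,4]>150:
        r=cv2.minAreaRect(np.argwhere(l==i)[:,::-1].astype(np.float32))
        print(c[i],s[i,4],ray(d,*r[0],.068).round(4),np.round([ray(d,*q,.068)[:2] for q in cv2.boxPoints(r)],4).tolist())
x,y=np.clip(p.astype(int)-[100,75],0,[440,250]); cv2.imwrite("pics/w2c.png",cv2.resize(d["image"][y:y+150,x:x+200],None,fx=3,fy=3,interpolation=cv2.INTER_CUBIC)); print(x,y)
E
```

```text
t 2.15 pos [ 0.5095 -0.2365  0.3039] yaw 165.88 z [ 0.001 -0.002 -1.   ] F [-1.05  1.3  -0.46] T [ 0.04  -0.026 -0.017] open 0.0855 g 0.0 q6 -1.89
[321.04953005 210.05920596]
[203.9799733  124.10547397] 749 [ 0.4304 -0.3318  0.068 ] [[0.4285, -0.3515], [0.4123, -0.3297], [0.4323, -0.3122], [0.4492, -0.334]]
[322.26612903 223.4516129 ] 372 [ 0.5599 -0.2436  0.068 ] [[0.5664, -0.2586], [0.5462, -0.2522], [0.5536, -0.2289], [0.574, -0.2348]]
221 135
```

View pics/w2c.png

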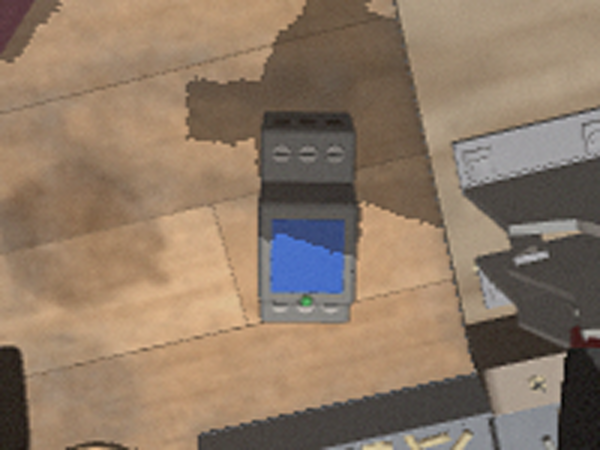

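The crop shows the module at centre with three screws on the near shoulder (308,153), the far shoulder partly hidden, and the green LED at the far end (308,300). The feet aren't visible, so I'll look for orange in the oblique views.

```bash
python3 - <<'E'
from h import *
s=dict(np.load("scene0.npz")); print("cam",-s["R"].T@s["t"])
th=np.radians(-14);u=np.array([np.cos(th),np.sin(th),0]);v=np.array([-u[1],u[0],0]);c=np.array([.557,-.244,0])
for a in(-40,-20,20,40):
  print(a,[proj(s,c+u*a/1e3+v*w/1e3+[0,0,z/1e3]).round(1).tolist() for w in(-18,18) for z in(0,10,42)])
o=s["image"][205:262,375:435]
hsv=cv2.cvtColor(s["image"],cv2.COLOR_BGR2HSV)[205:265,375:440]
m=(hsv[...,1]>140)&(hsv[...,0]<22)
print([(x+375,y+205,hsv[y,x].tolist()) for y,x in np.argwhere(m)][:40])
cv2.imwrite("pics/sc.png",cv2.resize(s["image"][205:265,375:440],None,fx=9,fy=9,interpolation=cv2.INTER_NEAREST))
E
```

```text
cam [ 0.00411953 -0.44903184  0.66892704]
-40 [[395.3, 253.2], [395.9, 250.4], [398.2, 241.1], [384.0, 243.0], [384.6, 240.1], [386.4, 230.7]]
-20 [[401.7, 249.0], [402.4, 246.2], [404.8, 236.8], [390.4, 239.0], [391.0, 236.1], [393.0, 226.7]]
20 [[414.2, 240.8], [415.0, 238.0], [417.6, 228.6], [402.8, 231.2], [403.5, 228.3], [405.8, 218.9]]
40 [[420.2, 236.9], [421.1, 234.0], [423.9, 224.6], [408.8, 227.4], [409.6, 224.5], [412.0, 215.1]]
[]
```

View pics/sc.png

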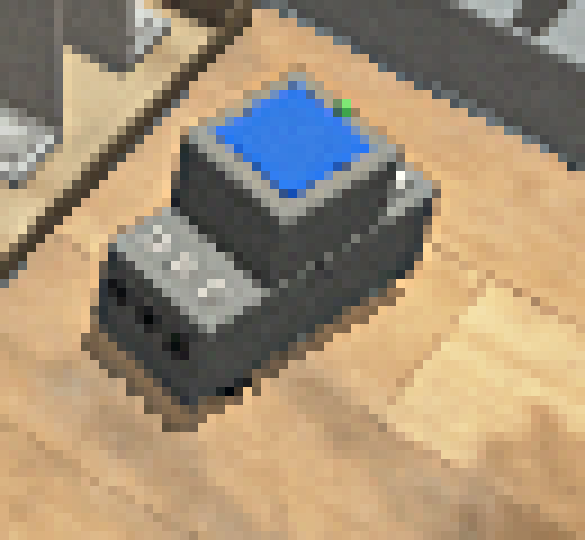

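The crop shows a black foot under the near end at (235,388), pixel (401,248). That is the hook, so module +x points away from the robot at about -15°. I'm moving above it and lowering.

Emit:
{"fn": "drive_tool", "kwargs": {"rows": [[[-0.021,0.002,0.01],0.024],[[-0.021,0.002,0.02],0],[[0,0,0.03],0],[[0,0,0.03],0],[[0,0,0.02],0],[[0,0,0],0]], "jaw": 0.35, "grip_force": 25}}

```text
t: 2.8
tool_pos: [0.5496, -0.2439, 0.1943]
tool_rot: [-0.426, -3.111, 0.019]
contact_force: [-8.6, -24.3, -1.9]
opening: 0.0555
grip_force: 0.0
```

```bash
python3 - <<'E'
from h import *
plan([.5515,-.243,.110],164.5); d=snap("wrist","w3")
s=snap("scene","s3")
o=np.zeros((600,800,3),np.uint8); o[:400,:640]=d["image"]
o[400:,:800]=0
c=cv2.resize(s["image"][170:270,340:450],None,fx=2,fy=2,interpolation=cv2.INTER_CUBIC); o[400:600,:220]=c
cv2.imwrite("pics/w3c.png",o)
E
```

```text
t 2.8 pos [ 0.5496 -0.2439  0.1943] yaw 164.42 z [-0.003 -0.012 -1.   ] F [ -8.62 -24.26  -1.88] T [-2.044  0.825 -0.102] open 0.0555 g 0.0 q6 -1.83
shift [-0.0016  0.0024  0.0843]
turn -0.0014
```

View pics/w3c.png

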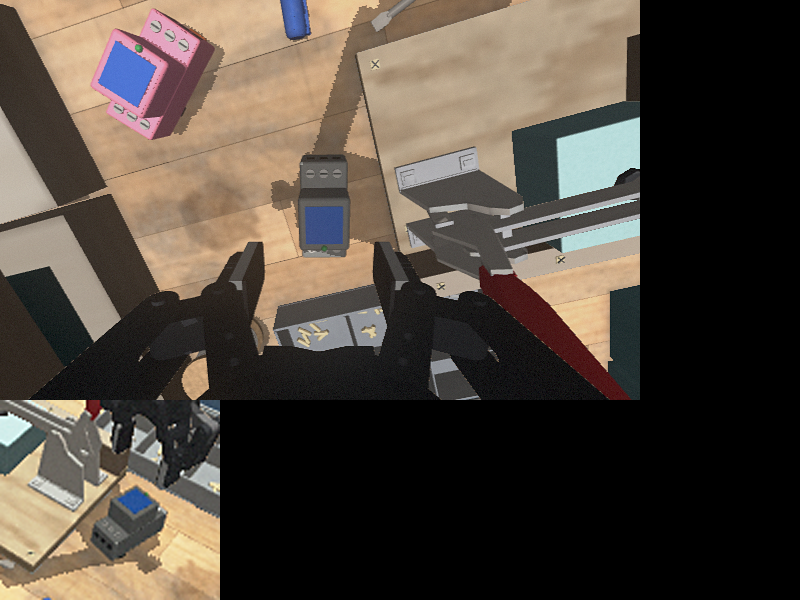

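The wrist view shows the module (325,225) centred between the fingers. The red lever (520,310) is touching the gripper with 24 N from the +y side. I'll back up at once and work out the lever's location.

Emit:
{"fn": "drive_tool", "kwargs": {"rows": [[[0,-0.005,-0.01],0],[[0,0,-0.03],0],[[0,0,-0.03],0]]}}

```text
t: 3.2
tool_pos: [0.5493, -0.2425, 0.2643]
tool_rot: [-0.421, -3.111, -0.002]
contact_force: [1.3, 0.1, -0.3]
opening: 0.0554
grip_force: 0.0
```

```bash
python3 - <<'E'
from h import *
status()
d=dict(np.load("top0.npz")); s=dict(np.load("scene0.npz")); w=dict(np.load("w2.npz"))
for n,q in(("top",d),("scene",s),("w2",w)):
    im=q["image"].astype(int);m=((im[...,2]>90)&(im[...,2]-im[...,1]>60)&(im[...,2]-im[...,0]>60)).astype(np.uint8)
    k,l,st,c=cv2.connectedComponentsWithStats(m)
    for i in range(1,k):
        if st[i,4]>60:
            b=cv2.boxPoints(cv2.minAreaRect(np.argwhere(l==i)[:,::-1].astype(np.float32)))
            print(n,st[i].tolist(),b.round(0).tolist())
            if n=="top": print([[ray(d,*p,z).round(3)[:2].tolist() for p in b] for z in(.222,.12)])
E
```

```text
t 3.2 pos [ 0.5493 -0.2425  0.2643] yaw 164.58 z [-0.002  0.002 -1.   ] F [ 1.27  0.1  -0.29] T [-0.016 -0.043  0.011] open 0.0554 g 0.0 q6 -1.84
top [376, 147, 10, 11, 85] [[376.0, 147.0], [385.0, 147.0], [385.0, 157.0], [376.0, 157.0]]
[[[0.587, -0.164], [0.586, -0.18], [0.567, -0.179], [0.568, -0.163]], [[0.619, -0.182], [0.619, -0.201], [0.597, -0.2], [0.597, -0.181]]]
top [291, 252, 35, 20, 348] [[289.0, 263.0], [323.0, 250.0], [326.0, 259.0], [293.0, 273.0]]
[[[0.38, -0.004], [0.402, -0.063], [0.385, -0.069], [0.363, -0.011]], [[0.381, 0.001], [0.406, -0.066], [0.387, -0.074], [0.362, -0.007]]]
scene [384, 143, 16, 37, 254] [[380.0, 177.0], [391.0, 142.0], [400.0, 145.0], [389.0, 180.0]]
scene [92, 225, 12, 50, 219] [[90.0, 226.0], [98.0, 225.0], [103.0, 274.0], [95.0, 275.0]]
scene [266, 226, 36, 18, 363] [[265.0, 236.0], [268.0, 225.0], [302.0, 233.0], [299.0, 245.0]]
scene [82, 248, 12, 30, 126] [[77.0, 250.0], [87.0, 248.0], [93.0, 277.0], [83.0, 279.0]]
scene [118, 321, 61, 79, 1089] [[118.0, 399.0], [172.0, 321.0], [196.0, 338.0], [141.0, 415.0]]
w2 [442, 0, 68, 38, 1086] [[439.0, 21.0], [496.0, -19.0], [509.0, 0.0], [452.0, 40.0]]
```

Emit:
{"fn": "drive_tool", "kwargs": {"rows": [[[0.004,-0.006,0],0],[[0,0,0.03],0],[[0,0,0.03],0],[[0,0,0.02],0],[[0,0,0.01],0],[[0,0,0],0]]}}

```text
t: 3.8
tool_pos: [0.5434, -0.2472, 0.1721]
tool_rot: [-0.419, -3.11, -0.003]
contact_force: [0.2, -0.5, -0.6]
opening: 0.0556
grip_force: 0.0
```

Emit:
{"fn": "drive_tool", "kwargs": {"rows": [[[0,0,0.015],0],[[0,0,0.015],0],[[0,0,0.015],0],[[0,0,0.015],0],[[0,0,0],0]]}}

```text
t: 4.3
tool_pos: [0.5426, -0.2473, 0.1107]
tool_rot: [-0.419, -3.108, -0.004]
contact_force: [-0.8, 0.7, -0.0]
opening: 0.0553
grip_force: 0.0
```

```bash
python3 - <<'E'
from h import *
status()
E
```

```text
t 4.3 pos [ 0.5426 -0.2473  0.1107] yaw 164.65 z [-0.005  0.003 -1.   ] F [-0.78  0.68 -0.04] T [ 0.029  0.006 -0.018] open 0.0553 g 0.0 q6 -1.86
```

Clear. Closing.

Emit:
{"fn": "drive_tool", "kwargs": {"rows": [[[0,0,0],0],[[0,0,0],0],[[0,0,0],0],[[0,0,0],0],[[0,0,0],0],[[0,0,0],0]], "jaw": 1, "grip_force": 30}}

```text
t: 4.9
tool_pos: [0.5444, -0.2484, 0.1146]
tool_rot: [0.419, 3.113, -0.0]
contact_force: [0.6, -1.0, -1.3]
opening: 0.037
grip_force: 29.4
```

Emit:
{"fn": "drive_tool", "kwargs": {"rows": [[[0,0,-0.015],0],[[0,0,-0.025],0],[[0.01,0,-0.03],0],[[0.02,0,-0.03],0],[[0.03,0,-0.03],0],[[0.04,0,-0.01],0],[[0,0,0],0]]}}

```text
t: 5.6
tool_pos: [0.4456, -0.2209, 0.2573]
tool_rot: [0.42, 3.111, -0.003]
contact_force: [-0.4, 0.7, -3.3]
opening: 0.0354
grip_force: 32.0
```

```bash
python3 - <<'E'
from h import *
status()
s=snap("scene","s4");w=snap("wrist","w4")
p=proj(s,np.array([.447,-.22,.2])).astype(int); print(p)
x,y=np.clip(p-[40,35],0,[560,330])
o=np.zeros((600,800,3),np.uint8)
o[:420,:480]=cv2.resize(s["image"][y:y+70,x:x+80],None,fx=6,fy=6,interpolation=cv2.INTER_CUBIC)
o[:200,480:]=w["image"][150:350,160:480]
v=dict(np.load("w1.npz"))["image"]; o[200:600,480:800]=cv2.resize(v[60:260,240:400],None,fx=2,fy=2)
cv2.imwrite("pics/c4.png",o)
E
```

```text
t 5.6 pos [ 0.4456 -0.2209  0.2573] yaw 164.62 z [ 0.002 -0.002 -1.   ] F [-0.42  0.7  -3.26] T [-0.002  0.039 -0.005] open 0.0354 g 32.0 q6 -1.91
[376 197]
```

View pics/c4.png

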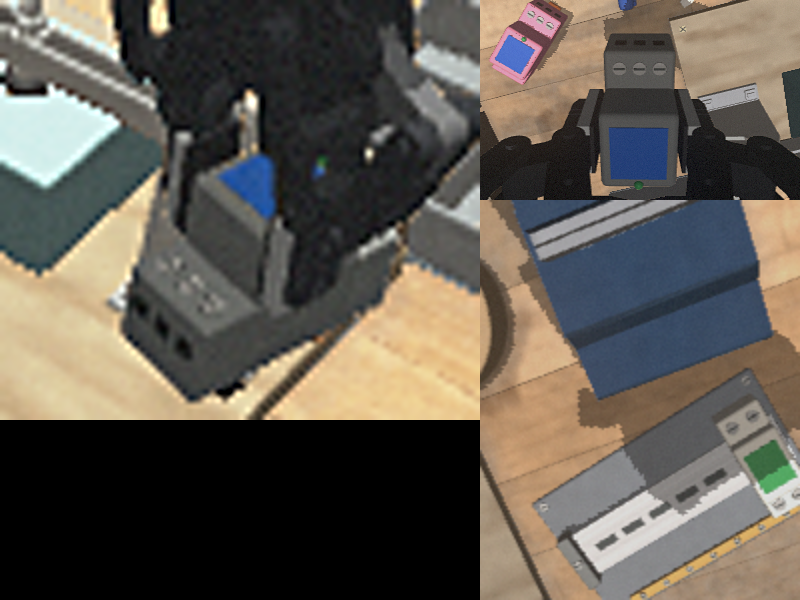

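The scene crop shows the black hook under the near (robot-side) end at (230,388), and the module is held level. The w1 crop shows the vice top ending at a step along (570,335) to (755,262). I'll use that edge to lever the module to a tilt in the grip.

```bash
python3 - <<'E'
from h import *
d=dict(np.load("w1.npz")); t=dict(np.load("top0.npz"))
f=lambda x,y:(240+(x-480)/2,60+(y-200)/2)
for nm,p in(("stepA",(570,335)),("stepB",(755,262)),("bandlowA",(575,348)),("bandlowB",(758,277)),("farA",(600,398)),("farB",(772,335)),("jawA",(540,262)),("jawB",(745,190))):
    print(nm,[ray(d,*f(*p),z).round(3)[:2].tolist() for z in(.132,.10,.07)])
for p in ((165,237),(210,237),(160,262),(208,262)): print(p,ray(t,*p,.132).round(3),t["image"][p[1],p[0]])
print([t["image"][r,185].tolist() for r in range(228,300,3)])
E
```

```text
stepA [[0.407, 0.177], [0.408, 0.173], [0.41, 0.169]]
stepB [[0.407, 0.264], [0.408, 0.27], [0.409, 0.276]]
bandlowA [[0.413, 0.177], [0.415, 0.173], [0.417, 0.169]]
bandlowB [[0.413, 0.264], [0.415, 0.269], [0.417, 0.275]]
farA [[0.439, 0.179], [0.444, 0.175], [0.448, 0.171]]
farB [[0.439, 0.262], [0.444, 0.268], [0.449, 0.273]]
jawA [[0.374, 0.177], [0.371, 0.172], [0.369, 0.168]]
jawB [[0.378, 0.269], [0.376, 0.275], [0.374, 0.281]]
(165, 237) [0.434 0.245 0.132] [84 67 41]
(210, 237) [0.433 0.156 0.132] [ 86 126 154]
(160, 262) [0.386 0.252 0.132] [87 66 41]
(208, 262) [0.385 0.158 0.132] [33 26 18]
[[99, 136, 165], [98, 133, 163], [88, 104, 123], [90, 70, 47], [88, 65, 43], [91, 69, 47], [91, 70, 49], [58, 43, 27], [77, 59, 36], [86, 66, 42], [93, 69, 47], [89, 64, 41], [91, 67, 45], [84, 61, 37], [122, 122, 119], [126, 126, 126], [122, 123, 120], [89, 68, 45], [90, 68, 46], [91, 70, 51], [89, 67, 46], [73, 54, 38], [91, 93, 88], [133, 138, 138]]
```

Emit:
{"fn": "drive_tool", "kwargs": {"rows": [[[0.0106,0.0427,-0.0045],0],[[0.0106,0.0427,-0.0045],0],[[0.0106,0.0427,-0.0045],0],[[0.0106,0.0427,-0.0045],0],[[0.0106,0.0427,-0.0045],0],[[0.0106,0.0427,-0.0045],0],[[0.0106,0.0427,-0.0045],0],[[0.0106,0.0427,-0.0045],0],[[0.0106,0.0427,-0.0045],0],[[0.0106,0.0427,-0.0045],0]]}}

```text
t: 6.7
tool_pos: [0.459, 0.2204, 0.2994]
tool_rot: [-0.418, -3.113, 0.0]
contact_force: [0.5, -0.8, -2.2]
opening: 0.0356
grip_force: 31.8
```

Emit:
{"fn": "drive_tool", "kwargs": {"rows": [[[0,0,0],0.1437],[[0,0,0],0.1437],[[0,0,0],0.1437],[[0,0,0],0.1437],[[0,0,0],0.1437],[[0,0,0],0.1437],[[0,0,0],0.1437],[[0,0,0],0.1437],[[0,0,0],0.1437],[[0,0,0],0.1437]]}}

```text
t: 7.7
tool_pos: [0.4593, 0.2185, 0.299]
tool_rot: [-2.37, -2.061, 0.001]
contact_force: [0.4, 0.2, -2.6]
opening: 0.0353
grip_force: 32.1
```

Emit:
{"fn": "drive_tool", "kwargs": {"rows": [[[0,0,0],0.1437],[[0,0,0],0.1437],[[0,0,0],0.1437],[[0,0,0],0.1437],[[0,0,0],0.1437],[[0,0,0],0.1437],[[0,0,0],0.1437],[[0,0,0],0.1437],[[0,0,0],0.1437],[[0,0,0],0.1437]]}}

```text
t: 8.7
tool_pos: [0.4593, 0.2185, 0.299]
tool_rot: [3.141, -0.009, -0.001]
contact_force: [-0.2, 0.3, -1.8]
opening: 0.035
grip_force: 32.1
```

```bash
python3 - <<'E'
from h import *
plan([.457,.22,.255],0)
E
```

```text
t 8.7 pos [0.4593 0.2185 0.299 ] yaw -0.33 z [-0.001 -0.    -1.   ] F [-0.18  0.29 -1.85] T [-0.005  0.033  0.016] open 0.035 g 32.1 q6 1.87
shift [-0.0023 -0.0015  0.044 ]
turn -0.0058
```

Emit:
{"fn": "drive_tool", "kwargs": {"rows": [[[-0.002,0,0.02],0],[[0,0,0.02],0],[[0,0,0.008],0],[[0,0,0.003],0],[[0,0,0.002],0]], "grip_force": 20}}

```text
t: 9.2
tool_pos: [0.4572, 0.2183, 0.2465]
tool_rot: [-3.141, 0.0, -0.0]
contact_force: [0.4, 0.5, -1.6]
opening: 0.0356
grip_force: 32.0
```

Emit:
{"fn": "drive_tool", "kwargs": {"rows": [[[0,0,0.002],0],[[0,0,0.002],0],[[0,0,0.002],0],[[0,0,0],0]], "jaw": 1, "grip_force": 20}}

```text
t: 9.6
tool_pos: [0.4566, 0.218, 0.2403]
tool_rot: [3.142, -0.0, -0.0]
contact_force: [0.5, 0.0, -3.1]
opening: 0.0355
grip_force: 32.0
```

Emit:
{"fn": "drive_tool", "kwargs": {"rows": [[[0,0,0.002],0],[[0,0,0.002],0],[[0,0,0.002],0],[[0,0,0],0]]}}

```text
t: 10.0
tool_pos: [0.4565, 0.2179, 0.2338]
tool_rot: [3.141, -0.0, -0.001]
contact_force: [-0.7, -0.6, -3.2]
opening: 0.0354
grip_force: 32.1
```

Emit:
{"fn": "drive_tool", "kwargs": {"rows": [[[0,0,0.003],0],[[0,0,0.003],0],[[0,0,0.003],0],[[0,0,0],0]]}}

```text
t: 10.4
tool_pos: [0.4578, 0.2181, 0.227]
tool_rot: [-3.141, 0.0, -0.005]
contact_force: [0.8, -0.5, 3.8]
opening: 0.0354
grip_force: 32.7
```

Emit:
{"fn": "drive_tool", "kwargs": {"rows": [[[0,0,0.002],0],[[0,0,0.002],0],[[0,0,0],0]]}}

```text
t: 10.7
tool_pos: [0.4586, 0.2185, 0.2242]
tool_rot: [-3.14, 0.001, -0.009]
contact_force: [2.8, 0.5, 7.1]
opening: 0.0355
grip_force: 33.5
```

```bash
python3 - <<'E'
from h import *
status()
E
```

```text
t 10.7 pos [0.4586 0.2185 0.2242] yaw -0.03 z [ 0.006  0.002 -1.   ] F [2.76 0.54 7.06] T [-0.037 -0.016 -0.   ] open 0.0355 g 33.5 q6 1.87
```

Emit:
{"fn": "drive_tool", "kwargs": {"rows": [[[0,0,0.002],0],[[0,0,0.002],0],[[0,0,0.002],0],[[0,0,0],0]]}}

```text
t: 11.1
tool_pos: [0.4596, 0.2187, 0.2192]
tool_rot: [-3.139, 0.001, -0.015]
contact_force: [4.4, -0.1, 8.0]
opening: 0.0353
grip_force: 34.4
```

```bash
python3 - <<'E'
from h import *
status(); w=snap("wrist","w5"); s=snap("scene","s5")
for n,d in(("w4",dict(np.load("w4.npz"))),("w5",w)):
    im=d["image"].astype(int);B,R=im[...,0],im[...,2]
    l,st,c=cv2.connectedComponentsWithStats(((B>80)&(B-R>50)).astype(np.uint8))[1:]
    print(n,[(st[i].tolist()) for i in range(1,len(st)) if st[i,4]>300])
E
```

```text
t 11.1 pos [0.4596 0.2187 0.2192] yaw -0.03 z [ 0.009  0.002 -1.   ] F [ 4.45 -0.14  8.  ] T [ 0.027 -0.407 -0.054] open 0.0353 g 34.4 q6 1.87
w4 [[280, 37, 22, 50, 759], [291, 109, 24, 51, 692], [175, 185, 40, 39, 850], [289, 278, 59, 52, 2942]]
w5 [[289, 275, 59, 59, 3438]]
```

Emit:
{"fn": "drive_tool", "kwargs": {"rows": [[[0,0,0.002],0],[[0,0,0.002],0],[[0,0,0.002],0],[[0,0,0],0]]}}

```text
t: 11.6
tool_pos: [0.4608, 0.2188, 0.2144]
tool_rot: [-3.138, 0.001, -0.02]
contact_force: [6.7, -0.2, 10.5]
opening: 0.0356
grip_force: 35.8
```

```bash
python3 - <<'E'
from h import *
status(); w=snap("wrist","w6")
im=w["image"].astype(int);B,R=im[...,0],im[...,2]
l,st,c=cv2.connectedComponentsWithStats(((B>80)&(B-R>50)).astype(np.uint8))[1:]
print([(st[i].tolist()) for i in range(1,len(st)) if st[i,4]>300])
E
```

```text
t 11.6 pos [0.4608 0.2188 0.2144] yaw -0.03 z [ 0.013  0.003 -1.   ] F [ 6.72 -0.19 10.49] T [ 0.014 -0.729  0.076] open 0.0356 g 35.8 q6 1.87
[[289, 273, 60, 62, 3658]]
```

```bash
cat > tilt.py <<'E'
from h import *
from scipy.spatial.transform import Rotation as Ro
from scipy.optimize import brentq
# constant tool->camera from w4
T4=Ro.from_rotvec([.42,3.111,-.003]).as_matrix(); p4=np.array([.4456,-.2209,.2573])
d=dict(np.load("w4.npz")); Rc=d["R"]@T4; tc=d["R"]@p4+d["t"]; f=200/np.tan(np.radians(float(d["vertical_fov"]))/2)
def row(x,z): p=Rc@np.array([x,0,z])+tc; return p[1]/p[2]*f+float(d["cy"])
def rot(x,z,th,ax=.054): return x*np.cos(th)+(z-ax)*np.sin(th), ax-x*np.sin(th)*-1*1+ (z-ax)*(np.cos(th)-0) -(0) if 0 else ax+(z-ax)*np.cos(th)-x*np.sin(th)*-1
edges=[brentq(lambda x:row(x,.045)-r,-.06,.06) for r in(278,330)]
def fit(r0,r1):
    b=min(np.radians(np.arange(-10,45,.25)),key=lambda th:sum((row(*rot(x,.045,th))-r)**2 for x,r in zip(edges,(r0,r1))))
    return np.degrees(b),[row(*rot(x,.045,b)) for x in edges]
if __name__=="__main__":
    print("edges",edges); print("w5",fit(275,334)); print("w6",fit(273,335))
E
python3 tilt.py
```

```text
edges [0.0022366328908243393, -0.024933253971558978]
w5 (np.float64(3.0000000000000004), [np.float64(278.7937231543641), np.float64(332.8578294112985)])
w6 (np.float64(3.5), [np.float64(278.92361342242214), np.float64(333.32209264434357)])
```

```bash
python3 - <<'E'
import tilt as T, numpy as np
from scipy.optimize import least_squares
for n,rr in(("w5",(275,334)),("w6",(273,335))):
    for ax in(.054,.060,.066):
        def g(v):
            c,s=np.cos(v[0]),np.sin(v[0])
            return [T.row(x*c-(.045-ax)*s, ax+(.045-ax)*c+x*s+v[1])-r for x,r in zip(T.edges,rr)]
        v=least_squares(g,[.2,0],x_scale=[.1,.001]).x; print(n,ax,np.degrees(v[0]).round(1),(v[1]*1e3).round(1))
E
```

```text
w5 0.054 9.6 -0.5
w5 0.06 8.7 -1.7
w5 0.066 7.9 -2.7
w6 0.054 14.7 -0.5
w6 0.06 13.0 -2.3
w6 0.066 11.7 -3.8
```

Emit:
{"fn": "drive_tool", "kwargs": {"rows": [[[0,0,0.002],0],[[0,0,0.002],0],[[0,0,0.002],0],[[0,0,0.001],0],[[0,0,0],0]]}}

```text
t: 12.15
tool_pos: [0.4619, 0.2189, 0.2085]
tool_rot: [-3.138, 0.001, -0.026]
contact_force: [8.6, 0.4, 11.3]
opening: 0.0353
grip_force: 37.7
```

```bash
cat >> tilt.py <<'E'
def blue(w):
    im=w["image"].astype(int);B,R=im[...,0],im[...,2]
    l,st,c=cv2.connectedComponentsWithStats(((B>80)&(B-R>50)).astype(np.uint8))[1:]
    i=[i for i in range(1,len(st)) if abs(c[i][0]-318)<25 and c[i][1]>250 and st[i,4]>1000]; print([st[j].tolist() for j in i]); return st[i[0]]
def solve(w,ax=.056):
    from scipy.optimize import least_squares
    b=blue(w); rr=(b[1],b[1]+b[3])
    def g(v):
        c,s=np.cos(v[0]),np.sin(v[0])
        return [row(x*c-(.045-ax)*s, ax+(.045-ax)*c+x*s+v[1])-r for x,r in zip(edges,rr)]
    v=least_squares(g,[.2,0],x_scale=[.1,.001]).x; return np.degrees(v[0]).round(1),(v[1]*1e3).round(1)
E
python3 - <<'E'
from tilt import *
status(); print(solve(snap("wrist","w7")))
E
```

```text
t 12.15 pos [0.4619 0.2189 0.2085] yaw -0.04 z [ 0.016  0.004 -1.   ] F [ 8.55  0.38 11.32] T [-0.009 -1.061 -0.02 ] open 0.0353 g 37.7 q6 1.87
[[289, 270, 60, 65, 3900]]
(np.float64(20.2), np.float64(-1.1))
```

Emit:
{"fn": "drive_tool", "kwargs": {"rows": [[[0,0,0.002],0],[[0,0,0.002],0],[[0,0,0.001],0],[[0,0,0],0]]}}

```text
t: 12.6
tool_pos: [0.463, 0.219, 0.2045]
tool_rot: [-3.137, 0.001, -0.031]
contact_force: [11.9, -0.1, 12.4]
opening: 0.0356
grip_force: 39.3
```

Emit:
{"fn": "drive_tool", "kwargs": {"rows": [[[0,0,-0.01],0],[[0,0,-0.02],0],[[0,0,-0.03],0],[[0,0,-0.03],0],[[0,0,0],0]]}}

```text
t: 13.1
tool_pos: [0.4585, 0.2187, 0.292]
tool_rot: [-3.139, 0.0, -0.013]
contact_force: [0.4, -0.4, -1.9]
opening: 0.0355
grip_force: 37.5
```

```bash
python3 - <<'E'
from tilt import *
status(); w=snap("wrist","w8"); print(solve(w)); s=snap("scene","s8");t=snap("top","t8")
p=proj(s,np.array([.46,.22,.22])).astype(int); print(p)
x,y=np.clip(p-[40,35],0,[560,330])
o=np.zeros((600,800,3),np.uint8)
o[:420,:480]=cv2.resize(s["image"][y:y+70,x:x+80],None,fx=6,fy=6,interpolation=cv2.INTER_CUBIC)
o[:250,480:]=w["image"][150:400,160:480]
cv2.imwrite("pics/c8.png",o)
E
```

```text
t 13.1 pos [0.4585 0.2187 0.292 ] yaw -0.01 z [ 0.008  0.003 -1.   ] F [ 0.4  -0.38 -1.94] T [-0.026 -0.145 -0.021] open 0.0355 g 37.5 q6 1.87
[[288, 268, 61, 67, 4044]]
(np.float64(25.1), np.float64(-1.3))
[219 102]
```

View pics/c8.png

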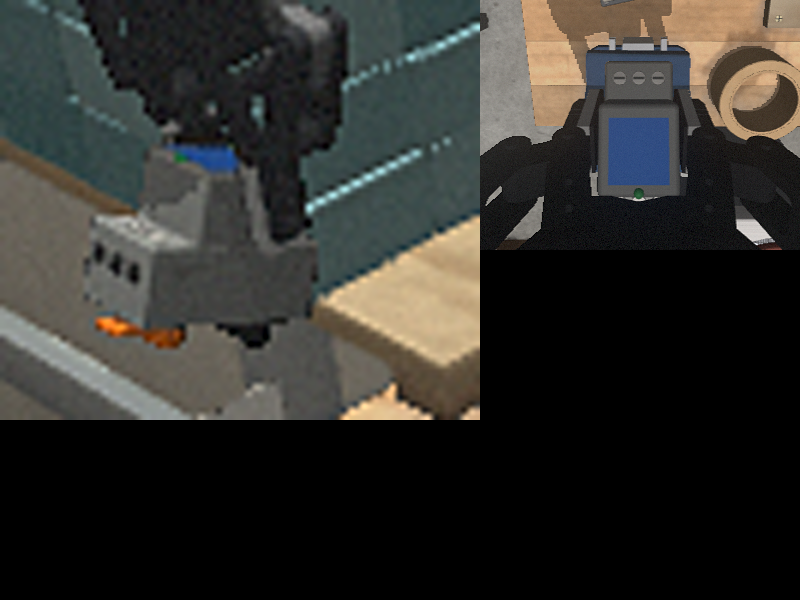

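The scene crop shows the module tilted, with the orange clip (140,330) up on the robot's side and the black hook (250,335) low on the far side. The wrist fit gives about 25°. Now I'll turn it by 192° towards the rail.

Emit:
{"fn": "drive_tool", "kwargs": {"rows": [[[0,0,0],-0.146],[[0,0,0],-0.146],[[0,0,0],-0.146],[[0,0,0],-0.146],[[0,0,0],-0.146],[[0,0,0],-0.146],[[0,0,0],-0.146],[[0,0,0],-0.146],[[0,0,0],-0.146],[[0,0,0],-0.146]], "jaw": 1, "grip_force": 40}}

```text
t: 14.25
tool_pos: [0.4556, 0.2177, 0.2841]
tool_rot: [-2.333, -2.1, 0.007]
contact_force: [-0.5, 0.0, -2.9]
opening: 0.0356
grip_force: 40.8
```

Emit:
{"fn": "drive_tool", "kwargs": {"rows": [[[0,0,0],-0.146],[[0,0,0],-0.146],[[0,0,0],-0.146],[[0,0,0],-0.146],[[0,0,0],-0.146],[[0,0,0],-0.146],[[0,0,0],-0.146],[[0,0,0],-0.146],[[0,0,0],-0.146],[[0,0,0],-0.146]]}}

```text
t: 15.25
tool_pos: [0.4556, 0.2177, 0.2841]
tool_rot: [-0.338, -3.118, 0.003]
contact_force: [-0.2, -0.5, -2.2]
opening: 0.0354
grip_force: 40.8
```

Emit:
{"fn": "drive_tool", "kwargs": {"rows": [[[0,0,0],-0.146],[[0,0,0],-0.146],[[0,0,0],-0.139],[[0,0,0],0]]}}

```text
t: 15.65
tool_pos: [0.4557, 0.2177, 0.2844]
tool_rot: [0.327, -3.12, 0.001]
contact_force: [-0.2, 0.6, -2.4]
opening: 0.0354
grip_force: 40.8
```

```bash
python3 - <<'E'
from tilt import *
plan([.5066,.1672,.16],192); w=snap("wrist","w9"); print(solve(w))
E
```

```text
t 15.65 pos [0.4557 0.2177 0.2844] yaw -168.03 z [-0.005 -0.001 -1.   ] F [-0.21  0.55 -2.4 ] T [-0.041  0.117 -0.045] open 0.0354 g 40.8 q6 -1.48
shift [-0.0399 -0.06    0.1242]
turn -0.0006
[[288, 268, 62, 67, 4062]]
(np.float64(25.1), np.float64(-1.3))
```

Emit:
{"fn": "drive_tool", "kwargs": {"rows": [[[-0.02,-0.03,0.01],0],[[-0.02,-0.03,0.014],0],[[0,0,0.03],0],[[0,0,0.03],0],[[0,0,0.025],0],[[0,0,0.015],0],[[0,0,0],0]]}}

```text
t: 16.4
tool_pos: [0.5063, 0.1673, 0.1598]
tool_rot: [0.325, -3.118, 0.001]
contact_force: [-0.4, -0.5, -2.4]
opening: 0.0355
grip_force: 41.1
```

```bash
python3 - <<'E'
from tilt import *
plan([.5066,.1672,.132],192); w=snap("wrist","w10"); s=snap("scene","s10");t=snap("top","t10")
f=lambda im,p,wd,hd,k:cv2.resize(im[p[1]:p[1]+hd,p[0]:p[0]+wd],None,fx=k,fy=k,interpolation=cv2.INTER_CUBIC)
P=[proj(d,np.array([.53,.17,.05])).astype(int) for d in(s,t)]; print(P)
o=np.zeros((600,800,3),np.uint8)
o[:360,:480]=f(s["image"],P[0]-[40,30],80,60,6)
o[:240,480:]=f(t["image"],P[1]-[40,30],80,60,4)
o[360:600,:480]=w["image"][100:340,80:560]
cv2.imwrite("pics/c10.png",o)
E
```

```text
t 16.4 pos [0.5063 0.1673 0.1598] yaw -168.1 z [-0.007 -0.001 -1.   ] F [-0.42 -0.5  -2.4 ] T [-0.016  0.108 -0.011] open 0.0355 g 41.1 q6 -1.6
shift [-0.0005 -0.0001  0.0278]
turn -0.0017
[array([263, 155]), array([214, 196])]
```

Emit:
{"fn": "drive_tool", "kwargs": {"rows": [[[0,0,0.012],0],[[0,0,0.006],0],[[0,0,0.003],0],[[0,0,0],0]]}}

```text
t: 16.95
tool_pos: [0.5078, 0.1676, 0.1416]
tool_rot: [0.328, -3.123, 0.0]
contact_force: [-0.8, -0.4, -1.8]
opening: 0.0353
grip_force: 41.1
```

Emit:
{"fn": "drive_tool", "kwargs": {"rows": [[[0,0,0.0015],0],[[0,0,0.0015],0],[[0,0,0],0]]}}

```text
t: 17.25
tool_pos: [0.5083, 0.1677, 0.1393]
tool_rot: [0.328, -3.124, -0.0]
contact_force: [-0.0, -0.7, -1.7]
opening: 0.035
grip_force: 41.1
```

Emit:
{"fn": "drive_tool", "kwargs": {"rows": [[[0,0,0.0015],0],[[0,0,0.0015],0],[[0,0,0],0]]}}

```text
t: 17.55
tool_pos: [0.5081, 0.1676, 0.136]
tool_rot: [0.328, -3.124, 0.0]
contact_force: [0.2, 0.5, -2.0]
opening: 0.0349
grip_force: 41.1
```

Emit:
{"fn": "drive_tool", "kwargs": {"rows": [[[0,0,0.0015],0],[[0,0,0.0015],0],[[0,0,0],0]]}}

```text
t: 17.85
tool_pos: [0.5081, 0.1676, 0.133]
tool_rot: [0.328, -3.124, 0.0]
contact_force: [-0.2, 0.6, -1.4]
opening: 0.0355
grip_force: 41.1
```

Emit:
{"fn": "drive_tool", "kwargs": {"rows": [[[0,0,0.001],0],[[0,0,0.001],0],[[0,0,0],0]]}}

```text
t: 18.15
tool_pos: [0.5084, 0.1677, 0.1316]
tool_rot: [-0.328, 3.124, -0.0]
contact_force: [-0.4, -0.5, -0.2]
opening: 0.0355
grip_force: 41.5
```

Emit:
{"fn": "drive_tool", "kwargs": {"rows": [[[0,0,0.001],0],[[0,0,0],0],[[0,0,0],0]]}}

```text
t: 18.45
tool_pos: [0.5085, 0.1677, 0.1313]
tool_rot: [-0.328, 3.124, -0.0]
contact_force: [-3.9, -1.0, 5.4]
opening: 0.0355
grip_force: 42.1
```

Emit:
{"fn": "drive_tool", "kwargs": {"rows": [[[0,0,-0.004],0],[[0.01,0,0],0],[[0,0,0.004],0],[[0,0,0.005],0],[[0,0,0],0]]}}

```text
t: 18.95
tool_pos: [0.4975, 0.1654, 0.1238]
tool_rot: [0.328, -3.122, 0.0]
contact_force: [0.0, 0.9, -2.5]
opening: 0.0352
grip_force: 41.2
```

```bash
python3 - <<'E'
from tilt import *
o,M=status(); p=o["tool_pos"][:2]-[.5385,.174]; print("n",p@[.978,.208],"s",p@[-.208,.978]); print(solve(snap("wrist","w11")))
E
```

```text
t 18.95 pos [0.4975 0.1654 0.1238] yaw -168.02 z [-0.002 -0.    -1.   ] F [ 0.03  0.87 -2.52] T [-0.014  0.032 -0.019] open 0.0352 g 41.2 q6 -1.6
n -0.04185533775927905 s 8.912449427568793e-05
[[288, 268, 62, 67, 4070]]
(np.float64(25.1), np.float64(-1.3))
```

Emit:
{"fn": "drive_tool", "kwargs": {"rows": [[[-0.003,0,-0.002],0],[[-0.001,0,0],0],[[-0.001,0,0],0],[[0,0,0],0]]}}

```text
t: 19.4
tool_pos: [0.5037, 0.1667, 0.1275]
tool_rot: [-0.328, 3.124, 0.0]
contact_force: [-0.1, -0.3, -1.9]
opening: 0.0351
grip_force: 41.2
```

Emit:
{"fn": "drive_tool", "kwargs": {"rows": [[[-0.001,0,0],0],[[-0.001,0,0],0],[[0,0,0],0]]}}

```text
t: 19.7
tool_pos: [0.5055, 0.167, 0.1273]
tool_rot: [-0.328, 3.124, -0.0]
contact_force: [0.2, -0.2, -2.2]
opening: 0.0354
grip_force: 41.2
```

Emit:
{"fn": "drive_tool", "kwargs": {"rows": [[[-0.001,0,0],0],[[0,0,0],0]]}}

```text
t: 19.9
tool_pos: [0.5062, 0.1672, 0.1272]
tool_rot: [0.328, -3.124, 0.0]
contact_force: [-0.9, -0.8, -1.8]
opening: 0.0352
grip_force: 41.2
```

Emit:
{"fn": "drive_tool", "kwargs": {"rows": [[[-0.001,0,0.0005],0],[[0,0,0],0]]}}

```text
t: 20.1
tool_pos: [0.5068, 0.1673, 0.1263]
tool_rot: [0.328, -3.123, 0.0]
contact_force: [-2.3, -0.6, -2.5]
opening: 0.0355
grip_force: 41.2
```

Emit:
{"fn": "drive_tool", "kwargs": {"rows": [[[-0.001,0,0],0],[[0,0,0],0]]}}

```text
t: 20.3
tool_pos: [0.5073, 0.1675, 0.1261]
tool_rot: [0.328, -3.121, 0.001]
contact_force: [-4.0, -1.1, -2.3]
opening: 0.0353
grip_force: 41.2
```

Emit:
{"fn": "drive_tool", "kwargs": {"rows": [[[0.004,0,0],0],[[0,0,0.0033],0],[[0,0,0],0],[[0,0,0],0]]}}

```text
t: 20.7
tool_pos: [0.5048, 0.1669, 0.1238]
tool_rot: [-0.328, 3.123, 0.0]
contact_force: [-0.2, 0.0, -2.1]
opening: 0.0353
grip_force: 41.1
```

Emit:
{"fn": "drive_tool", "kwargs": {"rows": [[[-0.002,0,0],0],[[-0.001,0,0],0],[[0,0,0],0]]}}

```text
t: 21.0
tool_pos: [0.5077, 0.1675, 0.1237]
tool_rot: [-0.328, 3.124, 0.0]
contact_force: [-0.1, -0.1, -1.6]
opening: 0.0358
grip_force: 41.1
```

Emit:
{"fn": "drive_tool", "kwargs": {"rows": [[[-0.001,0,0],0],[[-0.001,0,0],0],[[0,0,0],0]]}}

```text
t: 21.3
tool_pos: [0.5094, 0.1679, 0.1236]
tool_rot: [-0.328, 3.124, 0.0]
contact_force: [0.1, 0.0, -2.5]
opening: 0.0355
grip_force: 41.1
```

Emit:
{"fn": "drive_tool", "kwargs": {"rows": [[[-0.001,0,0.0005],0],[[0,0,0],0]]}}

```text
t: 21.5
tool_pos: [0.5103, 0.1681, 0.1229]
tool_rot: [0.328, -3.124, 0.0]
contact_force: [-0.4, -0.3, -2.7]
opening: 0.0354
grip_force: 41.1
```

Emit:
{"fn": "drive_tool", "kwargs": {"rows": [[[-0.001,0,0],0],[[0,0,0],0]]}}

```text
t: 21.7
tool_pos: [0.511, 0.1682, 0.1229]
tool_rot: [0.328, -3.124, 0.0]
contact_force: [-1.0, 0.0, -2.0]
opening: 0.0351
grip_force: 41.1
```

Emit:
{"fn": "drive_tool", "kwargs": {"rows": [[[0,0,-0.001],0],[[0,0,-0.001],0],[[0,0,0],0]]}}

```text
t: 22.0
tool_pos: [0.5109, 0.1682, 0.1246]
tool_rot: [0.328, -3.124, 0.0]
contact_force: [-0.9, 1.0, -4.4]
opening: 0.0354
grip_force: 41.0
```

Emit:
{"fn": "drive_tool", "kwargs": {"rows": [[[-0.001,0,0.0005],0],[[-0.001,0,0],0],[[-0.001,0,0],0],[[0,0,0],0]]}}

```text
t: 22.4
tool_pos: [0.5127, 0.1686, 0.1239]
tool_rot: [0.328, -3.119, 0.001]
contact_force: [-6.2, -2.0, 1.2]
opening: 0.0358
grip_force: 41.6
```

Emit:
{"fn": "drive_tool", "kwargs": {"rows": [[[-0.001,0,0],0],[[-0.001,0,0],0],[[0,0,0],0]]}}

```text
t: 22.7
tool_pos: [0.5145, 0.169, 0.1237]
tool_rot: [0.328, -3.119, 0.001]
contact_force: [-6.3, -2.0, 0.1]
opening: 0.0351
grip_force: 41.6
```

```bash
python3 - <<'E'
from tilt import *
status(); print(solve(snap("wrist","w12")))
E
```

```text
t 22.7 pos [0.5145 0.169  0.1237] yaw -168.0 z [-0.006 -0.001 -1.   ] F [-6.32 -1.97  0.06] T [-0.332  1.322  0.057] open 0.0351 g 41.6 q6 -1.6
[[288, 268, 61, 67, 4022]]
(np.float64(25.1), np.float64(-1.3))
```

Emit:
{"fn": "drive_tool", "kwargs": {"rows": [[[-0.001,0,0],0],[[-0.001,0,-0.0003],0],[[-0.001,0,0],0],[[-0.001,0,-0.0003],0],[[0,0,0],0]]}}

```text
t: 23.25
tool_pos: [0.5183, 0.1698, 0.1241]
tool_rot: [0.328, -3.118, 0.001]
contact_force: [-5.7, -1.7, -1.0]
opening: 0.0354
grip_force: 41.5
```

```bash
python3 - <<'E'
from tilt import *
status(); print(solve(snap("wrist","w13")))
E
```

```text
t 23.25 pos [0.5183 0.1698 0.1241] yaw -168.0 z [-0.006 -0.001 -1.   ] F [-5.72 -1.7  -0.97] T [-0.42   1.389  0.036] open 0.0354 g 41.5 q6 -1.6
[[289, 268, 60, 66, 3959]]
(np.float64(23.3), np.float64(-0.6))
```

```bash
python3 - <<'E'
from tilt import *
s=snap("scene","s13")
a=cv2.imread("pics/w9.png");b=cv2.imread("pics/w13.png")
P=proj(s,np.array([.53,.17,.05])).astype(int); print(P)
o=np.zeros((600,800,3),np.uint8)
o[:300,:400]=cv2.resize(a[190:340,220:420],None,fx=2,fy=2); o[:300,400:]=cv2.resize(b[190:340,220:420],None,fx=2,fy=2)
x,y=P-[35,22]
o[300:600,:400]=cv2.resize(s["image"][y:y+45,x:x+60],(400,300),interpolation=cv2.INTER_CUBIC)
t=snap("top","t13"); P=proj(t,np.array([.53,.17,.05])).astype(int); x,y=P-[30,22]
o[300:600,400:]=cv2.resize(t["image"][y:y+45,x:x+60],(400,300),interpolation=cv2.INTER_CUBIC)
cv2.imwrite("pics/c13.png",o)
for i in(a,b): print((i[255:345,318,0].astype(int)-i[255:345,318,2]).tolist())
E
```

```text
[263 155]
[-1, -2, 0, -3, -1, 4, 0, -1, -2, -2, 0, -3, 18, 89, 83, 86, 84, 84, 86, 86, 84, 84, 84, 83, 86, 83, 86, 83, 83, 87, 82, 87, 89, 88, 85, 84, 85, 87, 86, 86, 85, 90, 82, 87, 88, 85, 84, 84, 85, 86, 86, 88, 86, 89, 84, 86, 85, 90, 86, 88, 85, 89, 86, 90, 85, 88, 88, 88, 85, 86, 90, 86, 87, 85, 84, 86, 86, 87, 84, 91, 18, -2, -2, 11, 14, 10, 13, 12, 14, 15]
[1, -1, 0, -3, -1, 0, -2, 1, 1, 1, 1, -1, -3, 54, 95, 88, 89, 86, 90, 87, 87, 89, 84, 88, 88, 89, 87, 88, 89, 86, 88, 86, 87, 86, 87, 89, 88, 88, 88, 89, 88, 89, 86, 88, 89, 89, 86, 85, 91, 86, 87, 89, 88, 90, 87, 86, 88, 89, 90, 90, 85, 91, 90, 89, 86, 89, 89, 87, 87, 89, 89, 90, 85, 90, 85, 91, 89, 88, 70, -5, 0, 8, 14, 11, 13, 16, 15, 15, 14, 15]
```

View pics/c13.png

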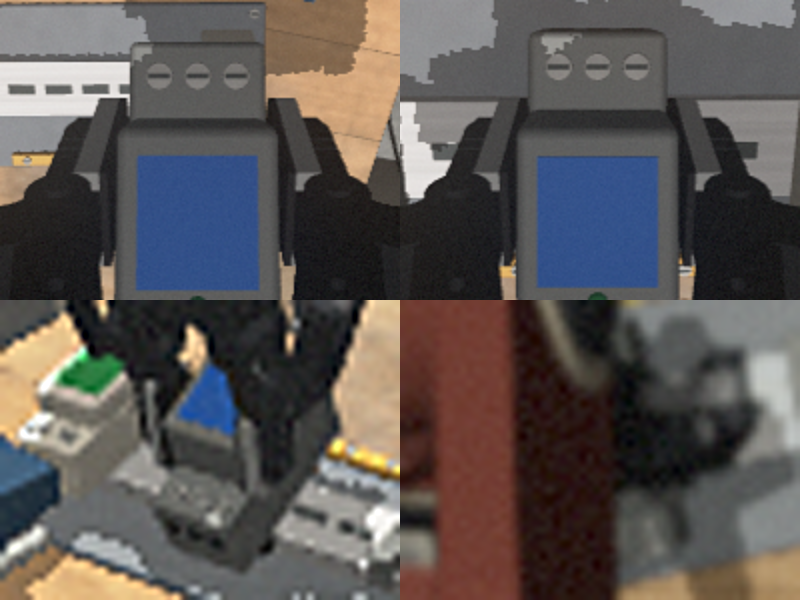

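The composite shows the hook foot at the rail's near edge (scene crop, 265,550). The shoulder edge rose from row 211 to 204 in the wrist view, so the module is rotating. I'll work out how much.

```bash
python3 - <<'E'
from tilt import *
for xg in(-9,-11):
 for th in range(0,32,4):
  c,s=np.cos(np.radians(th)),np.sin(np.radians(th)); ax=.056
  def r(xm,zm):
    x=-(xm-xg)/1e3; z=.0445+(58-zm)/1e3-ax; return round(row(x*c-z*s,ax+z*c+x*s),1)
  print(xg,th,"shoulder edge",r(-40,32),"screws",r(-31,32),"block edge",r(-20,58),"blue",r(-12,58),r(15,58))
E
```

```text
-9 0 shoulder edge 196.0 screws 213.6 block edge 260.4 blue 277.1 329.1
-9 4 shoulder edge 196.8 screws 214.5 block edge 257.8 blue 275.2 330.2
-9 8 shoulder edge 197.9 screws 215.7 block edge 255.3 blue 273.2 331.0
-9 12 shoulder edge 199.3 screws 217.0 block edge 252.9 blue 271.2 331.4
-9 16 shoulder edge 201.0 screws 218.6 block edge 250.6 blue 269.2 331.6
-9 20 shoulder edge 202.9 screws 220.4 block edge 248.4 blue 267.2 331.4
-9 24 shoulder edge 205.1 screws 222.3 block edge 246.4 blue 265.2 330.9
-9 28 shoulder edge 207.4 screws 224.4 block edge 244.4 blue 263.3 330.1
-11 0 shoulder edge 200.0 screws 217.4 block edge 264.6 blue 281.2 332.7
-11 4 shoulder edge 200.8 screws 218.4 block edge 262.2 blue 279.4 334.0
-11 8 shoulder edge 201.9 screws 219.5 block edge 259.8 blue 277.6 335.1
-11 12 shoulder edge 203.3 screws 220.9 block edge 257.5 blue 275.7 335.8
-11 16 shoulder edge 204.9 screws 222.5 block edge 255.2 blue 273.8 336.2
-11 20 shoulder edge 206.8 screws 224.2 block edge 253.1 blue 271.9 336.2
-11 24 shoulder edge 208.9 screws 226.2 block edge 251.0 blue 270.0 335.9
-11 28 shoulder edge 211.2 screws 228.2 block edge 249.1 blue 268.1 335.2
```

Emit:
{"fn": "drive_tool", "kwargs": {"rows": [[[-0.0015,0,-0.0002],0],[[-0.0015,0,-0.0002],0],[[-0.0015,0,-0.0001],0],[[-0.0015,0,0],0],[[0,0,0],0]]}}

```text
t: 23.9
tool_pos: [0.5243, 0.1711, 0.1248]
tool_rot: [0.328, -3.119, 0.001]
contact_force: [-5.0, -1.3, -0.1]
opening: 0.0357
grip_force: 41.4
```

Emit:
{"fn": "drive_tool", "kwargs": {"rows": [[[-0.0015,0,0],0],[[-0.0015,0,0],0],[[-0.0015,0,0],0],[[-0.0015,0,0.0002],0],[[0,0,0],0]]}}

```text
t: 24.4
tool_pos: [0.5296, 0.1722, 0.1245]
tool_rot: [0.328, -3.117, 0.002]
contact_force: [-8.6, -3.0, 1.8]
opening: 0.0353
grip_force: 41.8
```

```bash
python3 - <<'E'
from tilt import *
status(); w=snap("wrist","w14"); blue(w)
im=w["image"]; g=cv2.cvtColor(im,cv2.COLOR_BGR2GRAY).astype(int)
print(g[185:290,318].tolist())
E
```

```text
t 24.4 pos [0.5296 0.1722 0.1245] yaw -168.0 z [-0.008 -0.002 -1.   ] F [-8.57 -2.99  1.79] T [-0.414  1.688  0.035] open 0.0353 g 41.8 q6 -1.6
[[288, 269, 61, 61, 3602]]
[95, 89, 93, 96, 50, 57, 49, 44, 34, 40, 54, 53, 46, 84, 117, 126, 146, 162, 161, 157, 159, 163, 92, 98, 86, 147, 136, 132, 133, 132, 76, 62, 81, 135, 133, 131, 130, 133, 95, 96, 94, 96, 97, 95, 97, 99, 96, 101, 95, 96, 97, 97, 55, 44, 46, 48, 50, 45, 49, 52, 48, 49, 47, 54, 47, 51, 51, 47, 46, 54, 63, 68, 74, 73, 84, 89, 97, 93, 94, 91, 93, 93, 95, 93, 56, 80, 78, 74, 71, 71, 73, 77, 73, 70, 76, 74, 64, 70, 72, 71, 74, 72, 72, 68, 70]
```

Emit:
{"fn": "drive_tool", "kwargs": {"rows": [[[-0.0015,0,0.0003],0],[[-0.0015,0,0.0003],0],[[0,0,0],0]]}}

```text
t: 24.75
tool_pos: [0.5331, 0.1729, 0.1241]
tool_rot: [0.328, -3.118, 0.001]
contact_force: [-7.0, -1.4, 0.5]
opening: 0.0353
grip_force: 41.7
```

Emit:
{"fn": "drive_tool", "kwargs": {"rows": [[[0,0,0],0],[[0,0,0],0],[[0,0,0],0],[[0,0,0],0]], "jaw": 0.35}}

```text
t: 25.15
tool_pos: [0.5354, 0.1734, 0.1256]
tool_rot: [-0.328, 3.122, 0.0]
contact_force: [0.0, -0.4, -0.9]
opening: 0.0555
grip_force: 0.0
```

```bash
python3 - <<'E'
from tilt import *
status(); w=snap("wrist","w15"); blue(w)
for n in("top","scene"):
    d=snap(n,n+"15"); im=d["image"].astype(int); l,st,c=cv2.connectedComponentsWithStats(((im[...,0]>100)&(im[...,0]-im[...,2]>60)).astype(np.uint8))[1:]
    for i in range(1,len(st)):
        if st[i,4]>20: print(n,c[i].round(1),st[i,4],ray(d,*c[i],.079).round(4))
E
```

```text
t 25.15 pos [0.5354 0.1734 0.1256] yaw -168.02 z [ 0.002  0.    -1.   ] F [ 0.05 -0.39 -0.87] T [-0.029  0.044 -0.015] open 0.0555 g 0.0 q6 -1.6
[[289, 265, 60, 57, 3372]]
top [540.6  18.1] 29 [ 0.9466 -0.595   0.079 ]
top [445.8 238.3] 134 [ 0.4286 -0.3294  0.079 ]
top [391.4 252.7] 118 [ 0.3998 -0.2122  0.079 ]
top [389.4 283.6] 96 [ 0.3365 -0.2048  0.079 ]
scene [629.7  62.8] 253 [ 1.7427 -0.4729  0.079 ]
scene [302.9  65.5] 196 [0.9537 0.4057 0.079 ]
scene [516.  106.6] 23 [ 1.1642 -0.2635  0.079 ]
scene [264.2 144.5] 61 [0.5398 0.1752 0.079 ]
scene [222.3 151.1] 21 [0.451  0.2359 0.079 ]
scene [208.3 159. ] 76 [0.4076 0.2375 0.079 ]
scene [229.6 193.8] 33 [0.3582 0.1004 0.079 ]
scene [357.1 277.3] 156 [ 0.3606 -0.2503  0.079 ]
scene [414.1 280.5] 179 [ 0.4219 -0.3347  0.079 ]
scene [334.1 297.1] 154 [ 0.3008 -0.2432  0.079 ]
```

Emit:
{"fn": "drive_tool", "kwargs": {"rows": [[[0,0,-0.01],0],[[0,0,-0.025],0],[[0,0,-0.025],0],[[-0.02,0,0],0],[[-0.02,0,0],0],[[0,0,0],0]]}}

```text
t: 25.9
tool_pos: [0.5757, 0.1818, 0.1864]
tool_rot: [-0.328, 3.121, 0.0]
contact_force: [-0.4, -0.9, 0.9]
opening: 0.0556
grip_force: 0.0
```

Emit:
{"fn": "drive_tool", "kwargs": {"rows": [[[0,0,0],0],[[0,0,0],0],[[0,0,0],0],[[0,0,0],0],[[0,0,0],0],[[0,0,0],0]], "jaw": 1}}

```text
t: 26.5
tool_pos: [0.5737, 0.1815, 0.1848]
tool_rot: [0.328, -3.124, 0.0]
contact_force: [0.0, -0.4, -0.1]
opening: 0.0002
grip_force: 0.0
```

```bash
python3 - <<'E'
from h import *
plan([.5757,.1819,.16],192); d=snap("wrist","w16")
s=snap("scene","s16")
im=d["image"].astype(int); l,st,c=cv2.connectedComponentsWithStats(((im[...,0]>70)&(im[...,0]-im[...,2]>45)).astype(np.uint8))[1:]
n=np.array([.978,.208]);t=np.array([-.208,.978])
for i in range(1,len(st)):
    if st[i,4]>300:
        b=cv2.boxPoints(cv2.minAreaRect(np.argwhere(l==i)[:,::-1].astype(np.float32)))
        P=[ray(d,*q,.080)[:2]-[.5385,.174] for q in b]; print(st[i],[((p@n*1e3).round(1),(p@t*1e3).round(1)) for p in P])
E
```

```text
t 26.5 pos [0.5737 0.1815 0.1848] yaw -168.01 z [-0. -0. -1.] F [ 0.04 -0.39 -0.09] T [0.027 0.029 0.03 ] open 0.0002 g 0.0 q6 -1.6
shift [-0.0021 -0.0001  0.0248]
turn -0.0002
[ 469    0  102   26 1034] [(np.float64(-87.6), np.float64(76.1)), (np.float64(-87.6), np.float64(126.6)), (np.float64(-76.4), np.float64(129.3)), (np.float64(-76.5), np.float64(77.7))]
[ 296  151   46   48 2128] [(np.float64(-12.1), np.float64(-12.1)), (np.float64(-12.1), np.float64(13.7)), (np.float64(16.3), np.float64(14.3)), (np.float64(16.3), np.float64(-12.8))]
```

Emit:
{"fn": "drive_tool", "kwargs": {"rows": [[[-0.002,0,0.015],0],[[0,0,0.015],0],[[0,0,0.01],0],[[0,0,0],0]]}}

```text
t: 27.0
tool_pos: [0.574, 0.1816, 0.1412]
tool_rot: [0.327, -3.119, 0.001]
contact_force: [-0.1, 0.1, 0.9]
opening: -0.0
grip_force: 0.0
```

Emit:
{"fn": "drive_tool", "kwargs": {"rows": [[[0,0,0.002],0],[[0,0,0.002],0],[[0,0,0],0]]}}

```text
t: 27.3
tool_pos: [0.576, 0.182, 0.1411]
tool_rot: [-0.328, 3.124, 0.0]
contact_force: [-0.1, -0.0, 1.0]
opening: -0.0001
grip_force: 0.0
```

Emit:
{"fn": "drive_tool", "kwargs": {"rows": [[[0,0,0.002],0],[[0,0,0.002],0],[[0,0,0],0]]}}

```text
t: 27.6
tool_pos: [0.5756, 0.182, 0.1366]
tool_rot: [0.328, -3.124, 0.0]
contact_force: [0.3, 0.1, 0.6]
opening: 0.0
grip_force: 0.0
```

Emit:
{"fn": "drive_tool", "kwargs": {"rows": [[[0,0,0.0015],0],[[0,0,0.0015],0],[[0,0,0],0]]}}

```text
t: 27.9
tool_pos: [0.5756, 0.1819, 0.1335]
tool_rot: [0.328, -3.124, 0.0]
contact_force: [0.1, -1.0, 0.2]
opening: 0.0002
grip_force: 0.0
```

Emit:
{"fn": "drive_tool", "kwargs": {"rows": [[[0,0,0.001],0],[[0,0,0.001],0],[[0,0,0],0]]}}

```text
t: 28.2
tool_pos: [0.5757, 0.1819, 0.1316]
tool_rot: [0.328, -3.124, 0.0]
contact_force: [0.3, -0.4, -0.0]
opening: -0.0002
grip_force: 0.0
```

Emit:
{"fn": "drive_tool", "kwargs": {"rows": [[[0,0,0.001],0],[[0,0,0],0]]}}

```text
t: 28.4
tool_pos: [0.5757, 0.1819, 0.1307]
tool_rot: [0.328, -3.124, 0.0]
contact_force: [0.4, 0.4, 0.5]
opening: -0.0
grip_force: 0.0
```

Emit:
{"fn": "drive_tool", "kwargs": {"rows": [[[0,0,0.001],0],[[0,0,0],0]]}}

```text
t: 28.6
tool_pos: [0.5757, 0.182, 0.1297]
tool_rot: [0.328, -3.124, 0.0]
contact_force: [-0.5, 0.2, 0.2]
opening: -0.0002
grip_force: 0.0
```

Emit:
{"fn": "drive_tool", "kwargs": {"rows": [[[0,0,0.001],0],[[0,0,0],0]]}}

```text
t: 28.8
tool_pos: [0.5757, 0.182, 0.1287]
tool_rot: [0.328, -3.124, 0.0]
contact_force: [-0.7, -0.3, -0.6]
opening: 0.0002
grip_force: 0.0
```

Emit:
{"fn": "drive_tool", "kwargs": {"rows": [[[0,0,0.001],0],[[0,0,0],0]]}}

```text
t: 29.0
tool_pos: [0.5757, 0.1819, 0.1276]
tool_rot: [0.328, -3.124, 0.0]
contact_force: [0.0, 0.4, -0.1]
opening: 0.0
grip_force: 0.0
```

Emit:
{"fn": "drive_tool", "kwargs": {"rows": [[[0,0,0.001],0],[[0,0,0],0]]}}

```text
t: 29.2
tool_pos: [0.5757, 0.182, 0.1266]
tool_rot: [0.328, -3.124, 0.0]
contact_force: [0.2, -0.3, -0.3]
opening: -0.0
grip_force: 0.0
```

Emit:
{"fn": "drive_tool", "kwargs": {"rows": [[[0,0,0.001],0],[[0,0,0],0]]}}

```text
t: 29.4
tool_pos: [0.5758, 0.182, 0.1257]
tool_rot: [0.328, -3.124, -0.0]
contact_force: [-0.4, 0.8, -0.3]
opening: -0.0001
grip_force: 0.0
```

Emit:
{"fn": "drive_tool", "kwargs": {"rows": [[[0,0,0.001],0],[[0,0,0],0]]}}

```text
t: 29.6
tool_pos: [0.5762, 0.1821, 0.1254]
tool_rot: [-0.328, 3.123, 0.0]
contact_force: [0.0, -0.3, 2.3]
opening: -0.0001
grip_force: 1.3
```

Emit:
{"fn": "drive_tool", "kwargs": {"rows": [[[0,0,0.001],0],[[0,0,0],0]]}}

```text
t: 29.8
tool_pos: [0.5768, 0.1822, 0.125]
tool_rot: [-0.328, 3.122, 0.0]
contact_force: [2.1, 0.1, 4.0]
opening: -0.0002
grip_force: 2.6
```

Emit:
{"fn": "drive_tool", "kwargs": {"rows": [[[0,0,0.001],0],[[0,0,0],0]]}}

```text
t: 30.0
tool_pos: [0.5774, 0.1823, 0.1247]
tool_rot: [-0.327, 3.12, 0.001]
contact_force: [2.5, 0.9, 6.5]
opening: 0.0003
grip_force: 3.3
```

Emit:
{"fn": "drive_tool", "kwargs": {"rows": [[[0,0,0.001],0],[[0,0,0],0]]}}

```text
t: 30.2
tool_pos: [0.5779, 0.1824, 0.1243]
tool_rot: [-0.327, 3.118, 0.001]
contact_force: [2.4, 0.2, 8.0]
opening: -0.0001
grip_force: 4.0
```

Emit:
{"fn": "drive_tool", "kwargs": {"rows": [[[0,0,0.001],0],[[0,0,0],0]]}}

```text
t: 30.4
tool_pos: [0.5785, 0.1825, 0.124]
tool_rot: [-0.327, 3.117, 0.001]
contact_force: [2.8, 0.5, 8.8]
opening: 0.0002
grip_force: 4.6
```

```bash
python3 - <<'E'
from h import *
status(); d=snap("wrist","w17"); s=snap("scene","s17"); w=dict(np.load("w16.npz"))
n=np.array([.978,.208]);t=np.array([-.208,.978])
for nm,d in(("w16",w),("w17",d)):
    im=d["image"].astype(int); l,st,c=cv2.connectedComponentsWithStats(((im[...,0]>70)&(im[...,0]-im[...,2]>45)).astype(np.uint8))[1:]
    for i in range(1,len(st)):
        if st[i,4]>300:
            b=cv2.boxPoints(cv2.minAreaRect(np.argwhere(l==i)[:,::-1].astype(np.float32)))
            for z in(.079,.085):
                P=[ray(d,*q,z)[:2]-[.5385,.174] for q in b]; print(nm,st[i],z,[((p@n*1e3).round(1),(p@t*1e3).round(1)) for p in P])
E
```

```text
t 30.4 pos [0.5785 0.1825 0.124 ] yaw -168.02 z [ 0.008  0.002 -1.   ] F [2.84 0.55 8.84] T [ 0.155 -0.491 -0.053] open 0.0002 g 4.6 q6 -1.6
w16 [ 469    0  102   26 1034] 0.079 [(np.float64(-87.9), np.float64(76.5)), (np.float64(-87.9), np.float64(127.3)), (np.float64(-76.7), np.float64(130.0)), (np.float64(-76.7), np.float64(78.2))]
w16 [ 469    0  102   26 1034] 0.085 [(np.float64(-86.3), np.float64(73.9)), (np.float64(-86.2), np.float64(123.0)), (np.float64(-75.4), np.float64(125.6)), (np.float64(-75.5), np.float64(75.5))]
w16 [ 296  151   46   48 2128] 0.079 [(np.float64(-12.0), np.float64(-12.2)), (np.float64(-11.9), np.float64(13.8)), (np.float64(16.6), np.float64(14.4)), (np.float64(16.6), np.float64(-12.9))]
w16 [ 296  151   46   48 2128] 0.085 [(np.float64(-12.9), np.float64(-11.8)), (np.float64(-12.9), np.float64(13.3)), (np.float64(14.7), np.float64(13.9)), (np.float64(14.6), np.float64(-12.4))]
w17 [ 284  185   70   63 4150] 0.079 [(np.float64(-3.3), np.float64(-12.7)), (np.float64(-3.3), np.float64(14.1)), (np.float64(23.6), np.float64(15.0)), (np.float64(23.6), np.float64(-13.7))]
w17 [ 284  185   70   63 4150] 0.085 [(np.float64(-5.0), np.float64(-12.0)), (np.float64(-5.0), np.float64(13.4)), (np.float64(20.5), np.float64(14.3)), (np.float64(20.4), np.float64(-13.0))]
```

```bash
python3 - <<'E'
from h import *
n=np.array([.978,.208]);t=np.array([-.208,.978]);c=np.array([.5385,.174])
for nm in("w16","w17"):
    d=dict(np.load(nm+".npz")); g=cv2.GaussianBlur(cv2.cvtColor(d["image"],cv2.COLOR_BGR2GRAY),(0,0),1).astype(np.float32)
    xs=np.arange(-60,60,.5)/1e3
    for z,ss in((.021,(-.045,-.035,-.028,.028,.035,.045)),(.053,(-.012,-.006,.006,.012))):
      for s in ss:
        uv=np.array([proj(d,np.r_[c+n*x+t*s,z]) for x in xs]).astype(np.float32)
        ok=(uv[:,0]>1)&(uv[:,0]<638)&(uv[:,1]>1)&(uv[:,1]<398)
        p=cv2.remap(g,uv[:,0][None],uv[:,1][None],cv2.INTER_LINEAR)[0]; dp=np.abs(np.gradient(p))*ok
        pk=[i for i in range(1,len(dp)-1) if dp[i]>3 and dp[i]>=dp[i-1] and dp[i]>dp[i+1]]
        print(nm,z,s,[(round(xs[i]*1e3,1),int(np.gradient(p)[i])) for i in pk])
E
```

```text
w16 0.021 -0.045 [(np.float64(-59.0), -5), (np.float64(-57.0), 6), (np.float64(-44.5), -9), (np.float64(-42.5), 5), (np.float64(-15.5), -8), (np.float64(-13.5), 30), (np.float64(1.0), -29), (np.float64(6.5), 25), (np.float64(20.5), -20), (np.float64(41.0), -4), (np.float64(43.5), 4), (np.float64(48.0), -9), (np.float64(50.0), 4), (np.float64(55.0), 6), (np.float64(56.5), -3), (np.float64(58.5), 5)]
w16 0.021 -0.035 [(np.float64(-57.0), -4), (np.float64(-55.0), 6), (np.float64(-44.5), -14), (np.float64(-42.5), 6), (np.float64(-15.5), -4), (np.float64(-13.5), 27), (np.float64(21.0), -18), (np.float64(32.5), -10), (np.float64(47.5), -3), (np.float64(50.0), 8), (np.float64(56.5), -4), (np.float64(58.5), 11)]
w16 0.021 -0.028 [(np.float64(-55.5), -4), (np.float64(-53.5), 5), (np.float64(-44.5), -10), (np.float64(-42.5), 5), (np.float64(-15.5), -9), (np.float64(-13.5), 19), (np.float64(-10.0), -7), (np.float64(-7.5), 13), (np.float64(-3.0), -8), (np.float64(1.0), -18), (np.float64(6.5), 18), (np.float64(9.0), -6), (np.float64(18.0), 3), (np.float64(20.5), -5), (np.float64(24.0), -3), (np.f
[... 5647 characters left out ...]
64(-42.5), -9), (np.float64(-41.5), 3), (np.float64(-36.0), -13), (np.float64(-32.5), 10), (np.float64(-20.0), 19), (np.float64(-12.5), -30), (np.float64(-3.5), 14), (np.float64(3.5), -12), (np.float64(21.5), -11), (np.float64(37.5), 4), (np.float64(41.5), -3), (np.float64(53.0), 11), (np.float64(55.0), -20)]
w17 0.053 0.012 [(np.float64(-43.0), -7), (np.float64(-41.5), 4), (np.float64(-36.0), -15), (np.float64(-33.0), 10), (np.float64(-26.5), 13), (np.float64(-24.0), -20), (np.float64(-22.5), 18), (np.float64(-20.5), -7), (np.float64(-19.0), 18), (np.float64(-12.5), -31), (np.float64(-3.5), 14), (np.float64(3.5), -12), (np.float64(22.5), -11), (np.float64(37.0), 5), (np.float64(42.0), -12)]
```

Emit:
{"fn": "drive_tool", "kwargs": {"rows": [[[0,0,-0.004],0],[[0,0,-0.02],0],[[0,0,-0.042],0],[[0,0,0],0],[[0,0,0],0]]}}

```text
t: 31.0
tool_pos: [0.5759, 0.182, 0.1875]
tool_rot: [-0.328, 3.123, 0.0]
contact_force: [-0.6, -0.5, -0.0]
opening: -0.0006
grip_force: 0.0
```

```bash
cat > chk.py <<'E'
from h import *
import sys
n=np.array([.978,.208]);t=np.array([-.208,.978]);c=np.array([.5385,.174])
status(); d=snap("wrist",sys.argv[1]); s_=snap("scene","s"+sys.argv[1])
def orange(d):
    h=cv2.cvtColor(d["image"],cv2.COLOR_BGR2HSV); return ((h[...,0]<18)&(h[...,0]>3)&(h[...,1]>190)&(h[...,2]>100)).sum()
im=d["image"].astype(int); l,st,cc=cv2.connectedComponentsWithStats(((im[...,0]>70)&(im[...,0]-im[...,2]>45)).astype(np.uint8))[1:]
for i in range(1,len(st)):
    if st[i,4]>300 and st[i,1]>50:
        b=cv2.boxPoints(cv2.minAreaRect(np.argwhere(l==i)[:,::-1].astype(np.float32)))
        print("blue",st[i],[((p@n*1e3).round(1),(p@t*1e3).round(1)) for p in[ray(d,*q,.079)[:2]-c for q in b]])
g=cv2.GaussianBlur(cv2.cvtColor(d["image"],cv2.COLOR_BGR2GRAY),(0,0),1).astype(np.float32); xs=np.arange(-60,20,.5)/1e3
for s in(-.006,.004,.006):
    uv=np.array([proj(d,np.r_[c+n*x+t*s,.053]) for x in xs]).astype(np.float32)
    p=cv2.remap(g,uv[:,0][None],uv[:,1][None],cv2.INTER_LINEAR)[0]; dp=np.gradient(p)
    print(s,[(round(xs[i]*1e3,1),int(dp[i])) for i in range(1,len(dp)-1) if abs(dp[i])>4 and abs(dp[i])>=abs(dp[i-1]) and abs(dp[i])>abs(dp[i+1])])
E
python3 chk.py w18
```

```text
t 31.0 pos [0.5759 0.182  0.1875] yaw -168.01 z [ 0.001  0.    -1.   ] F [-0.61 -0.5  -0.02] T [-0.005  0.033  0.08 ] open -0.0006 g 0.0 q6 -1.6
blue [ 297  149   44   46 2003] [(np.float64(-10.2), np.float64(-11.8)), (np.float64(-10.2), np.float64(13.4)), (np.float64(17.4), np.float64(13.9)), (np.float64(17.3), np.float64(-12.4))]
-0.006 [(np.float64(-43.5), -7), (np.float64(-37.5), -6), (np.float64(-35.5), 7), (np.float64(-27.0), 12), (np.float64(-24.5), 4), (np.float64(-16.5), -24), (np.float64(-13.0), 16), (np.float64(-7.0), -8)]
0.004 [(np.float64(-46.5), -4), (np.float64(-43.5), -7), (np.float64(-37.5), -6), (np.float64(-35.5), 6), (np.float64(-27.0), 17), (np.float64(-16.5), -24), (np.float64(-13.0), 15), (np.float64(-6.5), -6)]
0.006 [(np.float64(-43.5), -6), (np.float64(-37.5), -6), (np.float64(-35.5), 6), (np.float64(-26.0), 15), (np.float64(-16.5), -25), (np.float64(-13.5), 16), (np.float64(-8.0), -11)]
```

Emit:
{"fn": "drive_tool", "kwargs": {"rows": [[[0,0,-0.03],0],[[0,0,-0.03],0],[[0,0,0],0],[[0,0,0],0]]}}

```text
t: 31.5
tool_pos: [0.5754, 0.1819, 0.2457]
tool_rot: [0.328, -3.123, 0.0]
contact_force: [0.2, 0.1, -0.7]
opening: -0.0004
grip_force: 0.0
```

```bash
python3 -c "
from station import ctrl
print(ctrl.finish_job())"
```

```text
the job is handed in; nothing more can be done
None
```

I handed the job in at 31.5 s with the module hooked on the rail and released; the last wrist measurements showed it level and square, so the clip must have snapped, but I never saw the closed clip directly and no verdict came back.

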